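# Square up the slanted spice tray

## Task

Tidy the slanted spice tray so that its four containers lie in one even row: lay the spice jar and the flat tin that are on the worktop into the empty troughs that fit them (the tin in the wide one), caps away from you, and nudge the two jars that lie too far back in their troughs forward, so that every container lies flat in its trough with its base squarely against the front lip. Put the glass and the tin down gently instead of dropping them, and leave the pepper mill, salt shaker, tea canister and lemon where they stand.

Things in the scene. Friction and masses are not known exactly. Their poses are not given: they have to be found in the camera images.
- deck: deck of the fixed slanted wooden spice tray, 308 mm wide, 138 mm deep. Origin on its floor, mid front edge, at the inner face of the front lip (16 mm high above the floor, 12 mm thick). x axis level, away from the robot; y along the lip to the left and 26 degrees downhill; z square to the floor, so it leans 26 degrees to the left. Open at the back.
- trough_wide (a point): the wide trough (68 mm, for the tin) at the left end of the deck: floor centre at the lip, deck y = +108 mm; empty at the start. The troughs run level along deck x between ribs 10 mm high and 22 mm wide. A tall paper-towel roll stands close behind this end of the tray.
- trough_a (a point): the same point of the leftmost of the three narrow troughs (50 mm wide, one jar each), deck y = +27 mm; empty at the start: the loose jar belongs here
- trough_b (a point): the same point of the middle narrow trough, deck y = -45 mm; a jar lies in it at the start, rolled some 7 degrees against the lower rib as jars do here
- trough_c (a point): the same point of the narrow trough at the right end, deck y = -117 mm; a jar lies in it at the start
- jar_1: square glass spice jar with a black round cap, 43 x 43 mm across, 107 mm long (body up to 81 mm from the base, then the cap, 43 mm in diameter); origin at the centre of its base, z axis from base to cap; lying on its side the origin is 22 mm above what it lies on; about 0.14 kg. Starts in the middle narrow trough, cap to the back, 12 to 32 mm behind the lip.
- jar_2: square glass spice jar with a black round cap, 43 x 43 mm across, 107 mm long (body up to 81 mm from the base, then the cap, 43 mm in diameter); origin at the centre of its base, z axis from base to cap; lying on its side the origin is 22 mm above what it lies on; about 0.14 kg. Starts in the right-hand trough, cap to the back, 12 to 32 mm behind the lip.
- jar_3: square glass spice jar with a black round cap, 43 x 43 mm across, 107 mm long (body up to 81 mm from the base, then the cap, 43 mm in diameter); origin at the centre of its base, z axis from base to cap; lying on its side the origin is 22 mm above what it lies on; about 0.14 kg. Starts lying on the worktop right of the tray, cap roughly away from the robot.
- tin: flat pale metal spice tin, brown paper band, small white cap, 60 mm wide, 36 thick, 96 long (body up to 86 mm from the base, then the cap); origin at the centre of its base, z axis from base to cap, y across its width; lying flat the origin is 18 mm above what it lies on; about 0.15 kg. Starts flat on the worktop right of the tray, cap away from the robot; may swap places with the loose jar
- pepper_mill: wooden pepper mill standing behind the tray, 58 mm in diameter, 170 mm high; origin at the centre of its foot; leave alone
- salt_shaker: glass salt shaker standing behind the tray, 44 mm in diameter, 90 mm high; origin at the centre of its foot; leave alone
- tea_canister: cream canister with a knobbed lid standing farther back, 97 mm in diameter, 120 mm high; origin at the centre of its foot; leave alone
- lemon: lemon, 72 x 55 x 56 mm, between dish rack and right-hand wall; origin under its centre; leave alone

How it is judged:
By the outcome, as a careful person would: the job done as asked, in the order asked, and still so for the second after the job is handed in, with the robot touching nothing.
It also fails if it takes over 67 s, if anything falls off the work surface, if the arm or the gripper's body presses on something with over 40 N, if the wrist force passes 120 N, or if a joint passes its speed limit or range.

## Robot

A 6-joint arm with a two-finger parallel gripper is mounted at the origin on a cart in front of the work surface, level with it; the furniture and walls round the work are solid. World frame = base frame: x ahead of the robot, y to its left, z up, the work surface at z = 0. Lengths are in m, angles in rad, forces in N, time in s.
With the tool pointing down it reaches from about 0.35 to 0.975 m from the base axis. Payload 4.9 kg.
Tool frame: the origin (TCP) lies between the finger pads; the fingertips stand 19 mm ahead of it and the grasp point (between the pads) is the TCP; z points along the fingers, y is the line along which they close (so a half turn about z gives the same grasp; the last joint's range is limited). The gripper opens to 85 mm and grips with 20 to 120 N. Pads are 22 mm wide; open, the fingers measure 114 mm over their backs; the gripper's body (76 mm by 85 mm) begins 54 mm behind the grasp point. The pads swing forward as they close: fully open they stand 13 mm farther back than shut.
Start: joints at [1.041, 0.053, 1.613, -0, 1.476, -0.119], TCP at [0.25, 0.573, 0.25] pointing down, gripper open.
Joint ranges: [-3.01, 3.01], [-1.01, 2.22], [0.06, 2.58], [-1.02, 4.17], [0.09, 2.62], [-3.14, 3.14]. Speed limits (rad/s): [2.57, 2.57, 3.14, 3.14, 3.14, 3.14].

## Interface

Orientations are given as a rotation vector (axis times angle).
In Python, from station import ctrl gives the robot as it stands. The module is installed in compiled form; this text tells all that it offers.
- The arm moves only by the tool servo_tool, never from a script. Its argument "increments" is a list that holds one entry, the list of rows, each a list of 5 numbers: the finger opening in cm, from 0 to 8.54, then the shift along the tool's x, y, z in cm, then the turn about the tool's z in degrees. A call has 1 to 5 rows; each row is the pose to reach, as a shift and turn from the pose commanded when the call began, along the tool's axes at that moment; what a row does not reach only later rows make up. A row lasts 1/10 s, in which the tool goes at most 50 mm and 8.59 degrees, less where a joint would pass 70% of its speed; a pose out of reach is approached as far as the arm can. A call with a gripper value outside its range is refused whole. The fingers move at their own pace and stop on an object; "newtons" is the grip in N (left out, the last holds). Time passes only in rows, so rows that repeat a pose let the fingers close. It gives the time, the measured TCP pose, the force, the opening and the grip force at its end, in the units of the state.
- ctrl.get_obs(): the state, without advancing time (a new reading comes with each control period).
- ctrl.get_image(name): name is "side" or "top"; returns a dict with "img" (400x640x3 uint8, red, green, blue), "fx", "fy", "cx", "cy" (pixels), "rvec" (rotation vector, rad) and "tvec" (3), from world to camera coordinates, as OpenCV has them. Camera axes: x right, y down, z forward; pixel columns grow to the right and rows downward; lengths in m; the calibration is good to about 2 mm. A picture is of the moment at which its call begins. There is no depth.
- ctrl.finish_job(): hands the job in; it is judged then, once.
The state is a dict: "t": time; "q": joint angles; "dq": joint speeds; "effort": joint torques, N m; "tool_pos": TCP position; "tool_rot": TCP orientation; "contact_force": force on the tool from outside, world axes, zero at the start; "wrist_torque": the same for the moment, N m; "opening": finger opening in m; "grip_force": force on a finger pad.
Only numpy, scipy, OpenCV 4.12 (cv2) and the standard library are available. Lean on these libraries where they do the work, as an engineer would, in place of code of your own. Each camera call takes 0.05 s, during which the arm holds its last target. There are 200 camera calls.

## Working session

There is one attempt and no reset: what is moved stays moved. The work goes in short steps, Python scripts to look and compute and a tool call to move; the robot and the scene stay as the last step left them, time stands still between calls to the robot, and variables do not carry over. Pictures are saved under pics/ and viewed, at most 10 in all, crops included, and the job is handed in when it is done.

Besides the shell and the picture viewer there is one more tool, called after "Emit:" as name(argument=value, ...), one argument or row to a line, values as JSON. servo_tool: Moves the arm, as the interface text tells. Its arguments: {"type":"object","properties":{"increments":{"type":"array"},"newtons":{"type":"number"}},"required":["increments"]}

```bash
mkdir -p pics; python3 - <<'E'
from station import ctrl
import cv2,pickle
o=ctrl.get_obs();print(o)
for n in("side","top"):
    d=ctrl.get_image(n);pickle.dump(d,open(f"{n}0.pkl","wb"))
    cv2.imwrite(f"pics/{n}0.png",d["img"][:,:,::-1]);print(n,d["fx"],d["fy"],d["cx"],d["cy"],d["rvec"],d["tvec"])
E
```

```text
{'t': 0.0, 'q': array([ 1.04099428e+00,  5.33768063e-02,  1.61431810e+00, -2.50573798e-05,
        1.47598790e+00, -1.19005995e-01]), 'dq': array([ 1.97028305e-03,  1.43827170e-03,  1.15685813e-03,  4.84419529e-05,
        8.73011771e-04, -2.89737490e-04]), 'effort': array([ 2.46590374e-03, -3.93664169e+01, -3.70183182e+01,  1.12190696e-04,
        7.01955709e-03,  2.26301222e-05]), 'tool_pos': array([0.24929501, 0.57248396, 0.24903621]), 'tool_rot': array([-0.64061423, -3.07492618,  0.0031238 ]), 'contact_force': array([ 0.72519187,  0.9227545 , -0.35657999]), 'wrist_torque': array([0.00187225, 0.02913288, 0.0313228 ]), 'grip_force': 0.0, 'opening': 0.08557012488748893}
side 369.46806925370163 369.46806925370163 318.4630889584566 195.7869786966574 [ 0.63885915 -2.77005791  0.94441443] [0.4104865  0.3722956  0.96713423]
top 470.3692806518254 470.3692806518254 322.31944005060427 204.4795906985796 [ 2.13482639 -2.08455604  0.21041609] [-0.1721665   0.57449784  1.17941162]
```

View pics/side0.png

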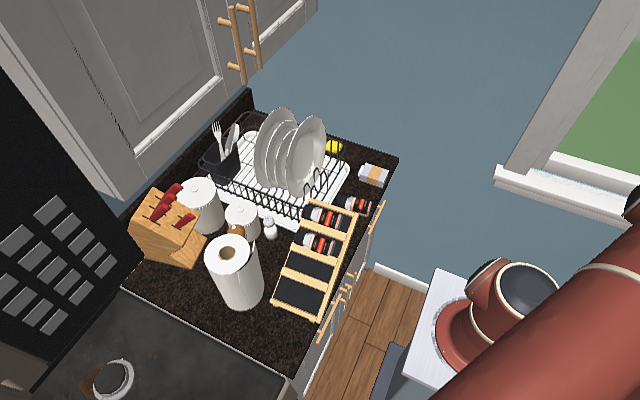

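View pics/top0.png

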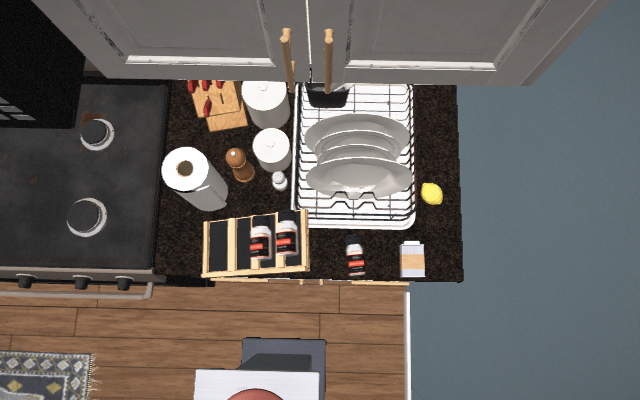

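The top view shows the tray at (203-310, 208-280), a loose jar at (356,257) and the tin at (412,260). In the side view the tray is at (272-357, 198-320), the jar at (358,205) and the tin at (373,174). I'll take enlarged crops to get the corners.

```bash
python3 - <<'E'
import cv2,numpy as np
t=cv2.imread("pics/top0.png")[200:285,195:435];s=cv2.imread("pics/side0.png")[155:325,265:395]
cv2.imwrite("pics/tc.png",cv2.resize(t,None,fx=3.3,fy=3.3,interpolation=2))
cv2.imwrite("pics/sc.png",cv2.resize(s,None,fx=3.5,fy=3.5,interpolation=2))
E
```

```text
(no output)
```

View pics/tc.png

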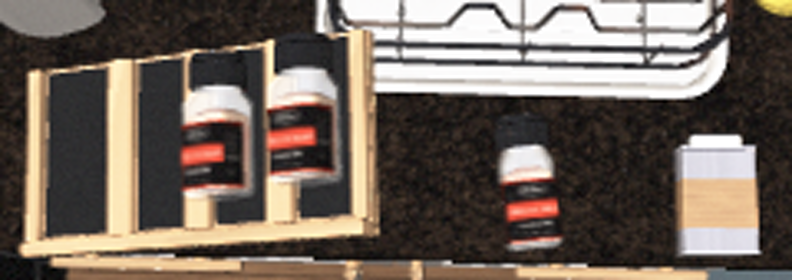

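View pics/sc.png

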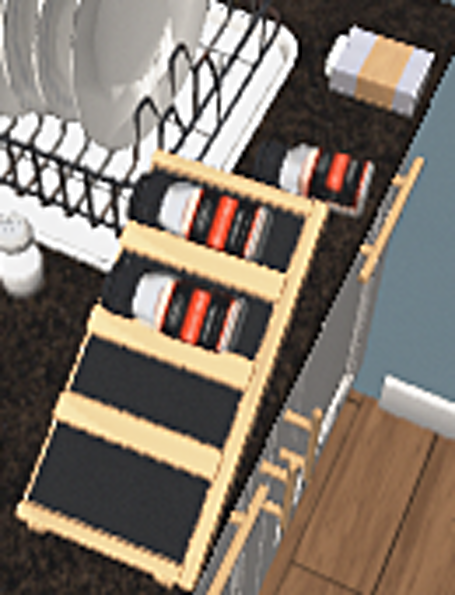

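The crops show the lip, the rib ends and the container corners. Next I'll fit the tray pose with a least-squares fit over both views, and triangulate the jar and tin.

```bash
cat > h.py <<'E'
import numpy as np,cv2,pickle
from scipy.optimize import least_squares
from scipy.spatial.transform import Rotation as R
C={n:pickle.load(open(f"{n}0.pkl","rb")) for n in("side","top")}
def proj(n,P):
    d=C[n];K=np.array([[d["fx"],0,d["cx"]],[0,d["fy"],d["cy"]],[0,0,1]])
    return cv2.projectPoints(np.atleast_2d(P).astype(float),d["rvec"],d["tvec"],K,None)[0][:,0]
def cam(n): d=C[n];return -R.from_rotvec(d["rvec"]).inv().apply(d["tvec"])
def ray(n,uv,z):
    d=C[n];v=R.from_rotvec(d["rvec"]).inv().apply([(uv[0]-d["cx"])/d["fx"],(uv[1]-d["cy"])/d["fy"],1]);c=cam(n)
    return c+v*(z-c[2])/v[2]
tp=lambda p:np.array(p)/3.3+[195,200]
sp=lambda p:np.array(p)/3.5+[265,155]
def deckR(yaw,roll=26): return R.from_euler("ZX",[yaw,-roll],degrees=True)
E
python3 - <<'E'
from h import *
print("cams",cam("side"),cam("top"))
S=[((-12,-154,16),(325,208)),((-12,154,16),(190,588)),((138,154,10),(20,515)),((138,-154,10),(155,152)),
((138,52,10),(67,393)),((138,74,10),(55,415)),((138,2,10),(92,330)),((138,-20,10),(100,310)),((138,-70,10),(120,248)),((138,-92,10),(130,226)),
((0,52,10),(221,452)),((0,74,10),(215,475)),((0,-20,10),(252,362)),((0,2,10),(245,388)),((0,-92,10),(285,270)),((0,-70,10),(277,300))]
T=[((138,74,10),(112,60)),((138,52,10),(132,58)),((0,74,10),(107,238)),((0,52,10),(133,233)),((138,154,10),(30,70)),((138,-154,10),(372,30)),
((-12,154,16),(22,253)),((-12,-154,16),(375,235)),((0,2,10),(185,228)),((0,-20,10),(212,225)),((0,-70,10),(268,222)),((0,-92,10),(298,218))]
def res(p):
    M=deckR(p[3]);o=p[:3]
    f=lambda n,L,q:(proj(n,M.apply(np.array([a for a,_ in L])/1e3)+o)-q(np.array([b for _,b in L]))).ravel()
    return np.r_[f("side",S,sp),f("top",T,tp)]
r=least_squares(res,[.5,.2,.08,0],x_scale=[.01,.01,.01,1],loss="soft_l1")
print(r.x,np.round(res(r.x).reshape(-1,2),1).tolist())
np.save("deck.npy",r.x)
def both(n,uvt,uvs,z): print(n,ray("top",tp(uvt),z),ray("side",sp(uvs),z))
# jar3 / tin keypoints
for n,p,z in[("jbL",(508,248),.043),("jbR",(560,243),.043),("jcL",(499,120),.03),("jcR",(547,118),.03),("tbL",(680,253),.036),("tbR",(758,253),.036),("tsL",(677,148),.036),("tsR",(756,145),.036)]: print(n,ray("top",tp(p),z).round(4))
for n,p,z in[("jbL",(358,208),.043),("jbR",(375,165),.043),("t345,30",(347,27),.036),("t433",(433,63),.036),("t329",(335,67),.036),("t418",(413,98),.036)]: print("side",n,ray("side",sp(p),z).round(4))
E
```

```text
cams [0.23843862 0.44578896 0.99341382] [ 0.32546747 -0.17013896  1.27115086]
[0.4011392  0.00711462 0.07653941 3.23748933] [[0.1, -0.7], [-0.2, 0.3], [-1.9, -0.3], [-0.9, -1.0], [-1.8, -1.1], [-1.3, 0.2], [-2.5, -0.2], [-1.9, -1.9], [-1.3, -0.9], [-1.4, -1.9], [0.4, 0.0], [-0.7, 1.4], [0.6, 0.2], [-0.2, 0.5], [0.0, 1.6], [-0.4, 0.6], [0.2, 0.8], [1.0, 0.5], [1.3, -0.3], [0.4, 0.8], [1.1, 0.9], [-2.2, -0.0], [0.9, 1.4], [-2.7, 0.1], [1.0, 1.1], [0.2, 1.5], [0.4, 1.2], [-0.9, 1.8]]
jbL [ 0.3968 -0.2316  0.043 ]
jbR [ 0.4016 -0.2723  0.043 ]
jcL [ 0.4994 -0.2237  0.03  ]
jcR [ 0.502  -0.2623  0.03  ]
tbL [ 0.3965 -0.3673  0.036 ]
tbR [ 0.398  -0.4286  0.036 ]
tsL [ 0.4794 -0.3658  0.036 ]
tsR [ 0.4833 -0.4288  0.036 ]
side jbL [ 0.391  -0.2139  0.043 ]
side jbR [ 0.3946 -0.2655  0.043 ]
side t345,30 [ 0.4829 -0.4204  0.036 ]
side t433 [ 0.3893 -0.4127  0.036 ]
side t329 [ 0.4738 -0.3658  0.036 ]
side t418 [ 0.3916 -0.3619  0.036 ]
```

```bash
cat >> h.py <<'E'
def box(w,h,l):return np.array([[x,y,z] for x in(0,l) for y in(-w/2,w/2) for z in(0,h)])
E
python3 - <<'E'
from h import *
p=np.load("deck.npy");M=deckR(p[3]);o=p[:3]
D=lambda a:M.apply(np.array(a,float)/1e3)+o
segs=[]
for y in(154,142,74,52,2,-20,-70,-92,-142,-154):segs.append((D((0,y,10)),D((138,y,10))))
for x,z in((-12,16),(0,16),(138,10)):segs.append((D((x,-154,z)),D((x,154,z))))
def bx(w,h,l,x,y,yaw):
    P=R.from_euler("z",yaw,degrees=True).apply(box(w,h,l))+[x,y,0]
    for i in range(8):
        for j in range(i):
            if (P!=0).any() and bin(i^j).count("1")==1:segs.append((P[i],P[j]))
bx(.06,.036,.086,.394,-.395,0);bx(.043,.043,.107,.396,-.247,5)
out=[]
for n,(x0,y0,x1,y1),k in(("top",(195,200,435,285),3),("side",(265,155,395,325),3)):
    im=cv2.resize(C[n]["img"][y0:y1,x0:x1,::-1],None,fx=k,fy=k,interpolation=cv2.INTER_CUBIC)
    for a,b in segs:
        q=(proj(n,np.array([a,b]))-[x0,y0]+.5)*k-.5
        cv2.line(im,*[tuple(int(round(v)) for v in r) for r in q],(0,255,0),1)
    out.append(im)
a,b=out;can=np.zeros((600,800,3),np.uint8)
# rotate side to fit
can[:255,:720]=a; b=cv2.rotate(b,cv2.ROTATE_90_COUNTERCLOCKWISE)[:345]; can[255:255+b.shape[0],:b.shape[1]]=b
cv2.imwrite("pics/ov.png",can)
# colour blobs, loose things
for n in C:
    im=C[n]["img"].astype(int);r,g,b=im[...,0],im[...,1],im[...,2]
    m=((r>190)&(g<110)&(b<100)).astype(np.uint8)
    k=cv2.connectedComponentsWithStats(m);print(n,[(c.round(1).tolist(),s[:5].tolist()) for c,s in zip(k[3],k[2]) if 15<s[4]<2000])
    m=((r>190)&(g>140)&(g<200)&(b>80)&(b<150)).astype(np.uint8)
    k=cv2.connectedComponentsWithStats(m);print(n,[(c.round(1).tolist(),s[:5].tolist()) for c,s in zip(k[3],k[2]) if 60<s[4]<900])
E
```

```text
side [([328.3, 217.8], [325, 211, 8, 15, 41]), ([319.0, 244.3], [317, 238, 5, 14, 23]), ([321.8, 245.8], [319, 239, 6, 14, 19])]
side [([374.7, 172.5], [367, 165, 16, 16, 139]), ([189.7, 249.4], [170, 230, 37, 38, 611]), ([327.9, 318.4], [316, 294, 26, 50, 140])]
top [([283.0, 239.6], [277, 239, 13, 3, 19]), ([283.1, 243.2], [277, 242, 13, 3, 16]), ([255.4, 246.4], [250, 244, 12, 6, 29]), ([355.7, 261.6], [349, 261, 15, 3, 21]), ([355.9, 264.7], [349, 264, 15, 3, 18])]
top [([284.8, 35.3], [280, 28, 10, 15, 83]), ([328.4, 36.2], [325, 29, 8, 14, 74]), ([227.2, 120.2], [207, 103, 40, 28, 554]), ([412.6, 261.0], [402, 254, 23, 15, 220])]
```

View pics/ov.png

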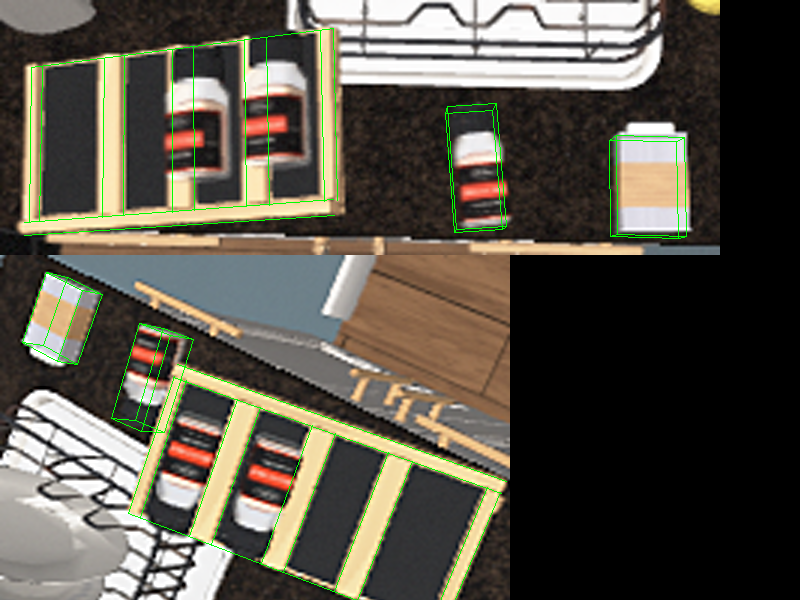

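The overlay fits the tray to within about 3 mm. The loose jar (top crop around (478,168)) and the tin (around (650,185)) lie a few mm right of the first guess. I'll set out now: turn square, rise, and head for the tin.

Emit:
servo_tool(
  increments=[
    [[8.5, -3.5, -1.8, -1, -6], [8.5, -7, -3.6, -2, -12], [8.5, -10.5, -5.4, -3, -18], [8.5, -14, -7.3, -4, -23.5], [8.5, -14, -7.3, -4, -23.5]],
  ],
)

```text
t: 0.6
tool_pos: [0.3515, 0.4477, 0.2918]
tool_rot: [0.007, 3.139, 0.001]
contact_force: [-0.4, 0.6, -0.3]
opening: 0.0853
grip_force: 0.0
```

```bash
python3 - <<'E'
from h import *
p=np.load("deck.npy");M=deckR(p[3]);o=p[:3]
D=lambda a:M.apply(np.array(a,float)/1e3)+o
print(p,"tin P",D((0,81,0)),"jar P",D((0,7,0)))
for n,uv,z in[("band",(412.6,261),.036)]:print(ray("top",uv,z),ray("side",(374.7,172.5),.036))
print("jar red top",ray("top",(355.8,263.2),.043))
# jars B,C red label centre in deck coords: intersect ray with plane deck z=43
for uv in((283,241.4),(255.4,246.4)):
    d=C["top"];c=cam("top");v=R.from_rotvec(d["rvec"]).inv().apply([(uv[0]-d["cx"])/d["fx"],(uv[1]-d["cy"])/d["fy"],1])
    cd=M.inv().apply(c-o);vd=M.inv().apply(v);print("label deck",(cd+vd*(.043-cd[2])/vd[2])*1e3)
from station import ctrl
s=ctrl.get_obs();print(s["tool_pos"],s["tool_rot"],s["t"])
E
```

```text
[0.4011392  0.00711462 0.07653941 3.23748933] tin P [0.3970277  0.07980075 0.04103134] jar P [0.40078388 0.01339614 0.07347081]
[ 0.43781203 -0.39786612  0.036     ] [ 0.43336524 -0.39376367  0.036     ]
jar red top [ 0.42794888 -0.24904996  0.043     ]
label deck [  59.72326308 -108.97706121   43.        ]
label deck [ 54.17756277 -30.70264795  43.        ]
[0.35150216 0.44774273 0.29180813] [7.14637333e-03 3.13895203e+00 1.01317949e-03] 0.6
```

Emit:
servo_tool(
  increments=[
    [[8.5, -0.4, -4.9, 0, 0], [8.5, -0.8, -9.8, 0, 0], [8.5, -1.2, -14.7, 0, 0], [8.5, -1.6, -19.6, 0, 0], [8.5, -2, -24.5, 0, 0]],
  ],
)

```text
t: 1.1
tool_pos: [0.3679, 0.204, 0.2896]
tool_rot: [0.0, -3.141, 0.0]
contact_force: [1.9, 0.3, 0.2]
opening: 0.0851
grip_force: 0.0
```

Emit:
servo_tool(
  increments=[
    [[8.5, -0.6, -4.9, 0, 0], [8.5, -1.2, -9.8, 0, 0], [8.5, -1.8, -14.7, 0, 0], [8.5, -2.4, -19.6, 0, 0], [8.5, -3, -24.5, 0, 0]],
  ],
)

```text
t: 1.6
tool_pos: [0.3982, -0.0412, 0.29]
tool_rot: [0.001, 3.141, 0.001]
contact_force: [1.6, 0.3, 0.4]
opening: 0.0849
grip_force: 0.0
```

Emit:
servo_tool(
  increments=[
    [[8.5, -0.6, -4.9, 0, 0], [8.5, -1.2, -9.8, 0, 0], [8.5, -1.8, -14.7, 0, 0], [8.5, -2.4, -19.6, 0, 0], [8.5, -3, -24.5, 0, 0]],
  ],
)

```text
t: 2.1
tool_pos: [0.4284, -0.2864, 0.2896]
tool_rot: [-0.002, -3.141, -0.002]
contact_force: [0.0, 0.1, 1.2]
opening: 0.0853
grip_force: 0.0
```

Emit:
servo_tool(
  increments=[
    [[8.5, -0.3, -4.5, 2, 0], [8.5, -0.6, -9, 5, 0], [8.5, -0.6, -11, 9, 0], [8.5, -0.6, -11, 13.5, 0], [8.5, -0.6, -11, 16, 0]],
  ],
)

```text
t: 2.6
tool_pos: [0.4327, -0.3932, 0.1247]
tool_rot: [-0.004, -3.137, -0.009]
contact_force: [0.2, -0.1, -1.1]
opening: 0.0846
grip_force: 0.0
```

```bash
python3 - <<'E'
from h import *
from station import ctrl
out=[]
for n,(x0,y0,x1,y1) in(("top",(320,210,440,300)),("side",(330,120,420,220))):
    d=ctrl.get_image(n);out.append(cv2.resize(d["img"][y0:y1,x0:x1,::-1],(400,400 if n=="side" else 300)))
c=np.zeros((400,800,3),np.uint8);c[:300,:400]=out[0];c[:,400:]=out[1];cv2.imwrite("pics/pre.png",c)
s=ctrl.get_obs();print(s["tool_pos"],s["tool_rot"],s["q"],s["t"])
E
```

```text
[ 0.43201156 -0.39165982  0.1238928 ] [-1.98946338e-03 -3.13424300e+00 -1.40968937e-02] [-8.64166440e-01  7.18973412e-02  1.81203674e+00  2.95884341e-04
  1.26925079e+00 -2.43378278e+00] 2.7
```

View pics/pre.png

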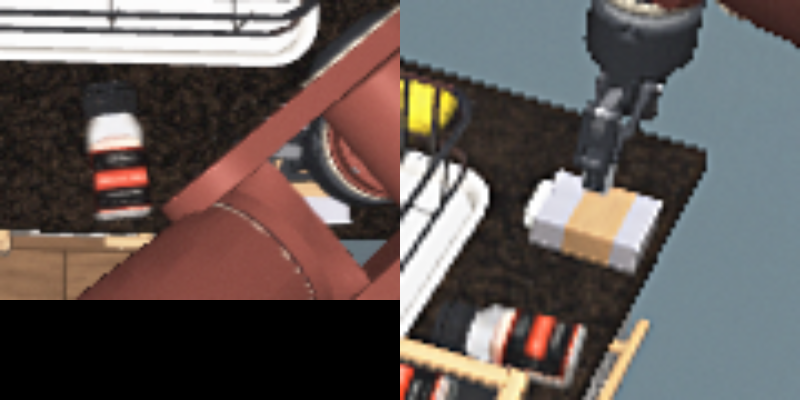

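The view shows the open gripper above the tin's body (right half, around (600,200)), with the cap clear on the far side. Next I descend and grip the upper part of the tin.

Emit:
servo_tool(
  increments=[
    [[8.5, -0.2, -0.4, 3, 0], [8.5, -0.2, -0.4, 5.5, 0], [8.5, -0.2, -0.4, 7.5, 0], [8.5, -0.2, -0.4, 8.2, 0], [8.5, -0.2, -0.4, 8.2, 0]],
  ],
)

```text
t: 3.2
tool_pos: [0.4366, -0.3986, 0.0486]
tool_rot: [-0.001, -3.142, -0.0]
contact_force: [0.4, -0.5, 0.5]
opening: 0.0849
grip_force: 0.0
```

Emit:
servo_tool(
  increments=[
    [[5, 0, 0, 0, 0], [5, 0, 0, 0, 0], [5, 0, 0, 0, 0], [5, 0, 0, 0, 0], [5, 0, 0, 0, 0]],
  ],
  newtons=50,
)

```text
t: 3.7
tool_pos: [0.438, -0.4003, 0.052]
tool_rot: [0.001, 3.138, -0.005]
contact_force: [0.2, 1.9, 8.4]
opening: 0.0502
grip_force: 4.2
```

Emit:
servo_tool(
  increments=[
    [[5, 0, 0, 0, 0], [5, 0, 0, 0, 0], [5, 0, 0, 0, 0]],
  ],
)

```text
t: 4.0
tool_pos: [0.438, -0.4003, 0.052]
tool_rot: [0.001, 3.138, -0.005]
contact_force: [-0.3, 2.1, 8.4]
opening: 0.0502
grip_force: 4.2
```

The fingers shut on top of the tin instead of its sides. So the tips reach only about 16 mm ahead of the TCP at this opening. I'll rise, open and go lower.

Emit:
servo_tool(
  increments=[
    [[5, 0, 0, -1, 0], [5, 0, 0, -2.5, 0], [8.5, 0, 0, -2.5, 0], [8.5, 0, 0, -2.5, 0], [8.5, 0, 0, -2.5, 0]],
  ],
)

```text
t: 4.5
tool_pos: [0.436, -0.3987, 0.073]
tool_rot: [-0.001, -3.141, -0.001]
contact_force: [-0.8, -0.5, 0.2]
opening: 0.0852
grip_force: 0.0
```

Emit:
servo_tool(
  increments=[
    [[8.5, 0, 0, 0, 0], [8.5, 0, 0, 1.5, 0], [8.5, 0, 0, 3, 0], [8.5, 0, 0, 3.5, 0], [8.5, 0, 0, 3.5, 0]],
  ],
)

```text
t: 5.0
tool_pos: [0.4351, -0.3976, 0.0357]
tool_rot: [-0.001, -3.139, -0.005]
contact_force: [-0.2, 0.5, 0.4]
opening: 0.0851
grip_force: 0.0
```

Emit:
servo_tool(
  increments=[
    [[5.5, 0, 0, 0, 0], [5.5, 0, 0, 0, 0], [5.5, 0, 0, 0, 0], [5.5, 0, 0, 0, 0], [5.5, 0, 0, 0, 0]],
  ],
  newtons=50,
)

```text
t: 5.5
tool_pos: [0.4367, -0.3995, 0.0393]
tool_rot: [0.001, 3.14, -0.002]
contact_force: [0.5, -1.2, 2.9]
opening: 0.0585
grip_force: 56.4
```

Emit:
servo_tool(
  increments=[
    [[5.5, 0, 0, -4, 0], [5.5, 0, 0, -8.5, 0], [5.5, 0, 0, -13.3, 0], [5.5, 0, 0, -18.2, 0], [5.5, 0, 1, -22.5, 0]],
  ],
)

```text
t: 6.0
tool_pos: [0.4359, -0.3892, 0.2652]
tool_rot: [0.002, 3.141, -0.001]
contact_force: [1.1, 0.1, -1.6]
opening: 0.0586
grip_force: 55.9
```

Emit:
servo_tool(
  increments=[
    [[5.5, 0, 4.5, 0, 0], [5.5, 0, 9.4, 0, 0], [5.5, 0, 14.3, 0, 0], [5.5, 0, 19.2, 0, 0], [5.5, 0, 24.1, 0, 0]],
  ],
)

```text
t: 6.5
tool_pos: [0.4355, -0.1459, 0.2623]
tool_rot: [-0.002, -3.141, -0.001]
contact_force: [0.8, 0.2, -1.2]
opening: 0.0583
grip_force: 55.9
```

Emit:
servo_tool(
  increments=[
    [[5.5, 0, 4.9, 0, 0], [5.5, 0, 9.8, 0, 0], [5.5, -0.5, 14.7, 0, -1], [5.5, -1, 19.6, 0, -2], [5.5, -1.2, 23.5, 0, -3.2]],
  ],
)

```text
t: 7.0
tool_pos: [0.4477, 0.0896, 0.2625]
tool_rot: [0.09, -3.139, -0.001]
contact_force: [0.3, -0.3, -2.2]
opening: 0.0585
grip_force: 55.8
```

Emit:
servo_tool(
  increments=[
    [[5.5, 0, 2, 0, 0], [5.5, 0, 2.6, 4, 0], [5.5, 0, 2.6, 8, 0], [5.5, 0, 2.6, 12, 0], [5.5, 0, 2.6, 12.5, 0]],
  ],
)

```text
t: 7.5
tool_pos: [0.4422, 0.1128, 0.1317]
tool_rot: [0.087, -3.127, 0.001]
contact_force: [-1.0, 0.2, -2.6]
opening: 0.0588
grip_force: 55.8
```

```bash
python3 - <<'E'
from h import *
from station import ctrl
out=[]
for n,(x0,y0,x1,y1) in(("top",(180,190,330,290)),("side",(255,180,375,330))):
    d=ctrl.get_image(n);out.append(cv2.resize(d["img"][y0:y1,x0:x1,::-1],None,fx=4 if n=="side" else 2.6,fy=4 if n=="side" else 2.6,interpolation=cv2.INTER_CUBIC)[:600])
c=np.zeros((600,800,3),np.uint8);h,w=out[0].shape[:2];c[:h,:w]=out[0];h,w=out[1].shape[:2];b=out[1][:,:800-390];c[:h,390:390+b.shape[1]]=b;cv2.imwrite("pics/ab.png",c)
s=ctrl.get_obs();print(s["tool_pos"],s["tool_rot"],s["contact_force"],s["opening"],s["t"])
E
```

```text
[0.44586399 0.11293291 0.1369902 ] [ 8.65682011e-02 -3.13658015e+00  3.15376224e-04] [-0.10884265 -0.60618619 -0.98180231] 0.05845315561113175 7.6
```

View pics/ab.png

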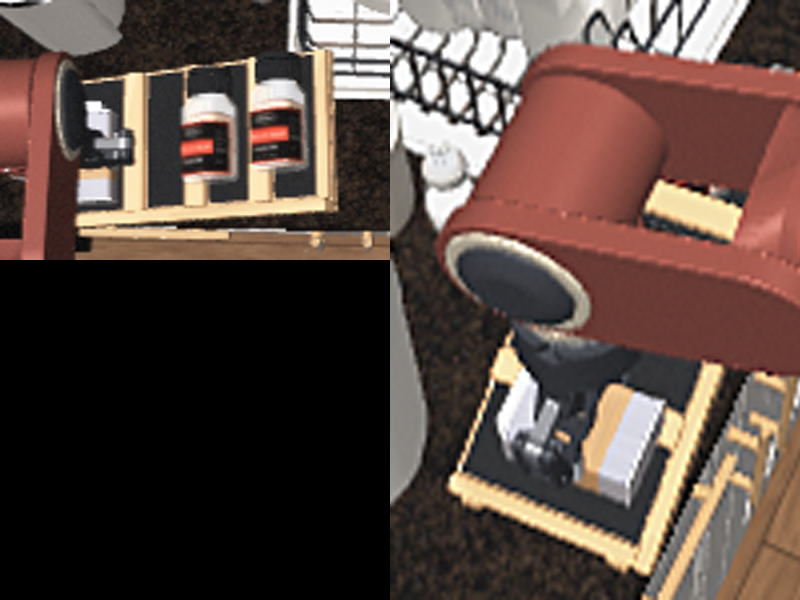

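The tin hangs over the wide trough. Its base is about 10 mm behind the lip (top view, base edge at row 200, lip at row 212). I'll lower it step by step while watching the force.

Emit:
servo_tool(
  increments=[
    [[5.5, 0, 0, 2, 0], [5.5, 0, 0, 3.5, 0], [5.5, 0, 0, 4.5, 0], [5.5, 0, 0, 4.8, 0], [5.5, 0, 0, 4.8, 0]],
  ],
)

```text
t: 8.1
tool_pos: [0.452, 0.1152, 0.1005]
tool_rot: [-0.085, 3.132, 0.007]
contact_force: [-15.9, 7.6, 31.7]
opening: 0.0584
grip_force: 63.0
```

Emit:
servo_tool(
  increments=[
    [[5.5, 0, 0, 0.2, 0], [5.5, 0, 0, 0.4, 0], [5.5, 0, 0, 0.4, 0]],
  ],
)

```text
t: 8.4
tool_pos: [0.4535, 0.116, 0.0956]
tool_rot: [-0.087, 3.125, 0.011]
contact_force: [1.1, 9.9, 1.5]
opening: 0.0585
grip_force: 61.9
```

Emit:
servo_tool(
  increments=[
    [[5.5, 0, 0, 0, 0], [5.5, 0, 0, 0, 0]],
  ],
)

```text
t: 8.6
tool_pos: [0.452, 0.1157, 0.0921]
tool_rot: [-0.087, 3.128, 0.01]
contact_force: [1.5, 9.7, 2.2]
opening: 0.0585
grip_force: 61.9
```

```bash
python3 - <<'E'
from h import *
from station import ctrl
s=ctrl.get_obs()
for k in("tool_pos","tool_rot","contact_force","wrist_torque","effort","q"):print(k,np.round(s[k],3))
out=[]
for n,(x0,y0,x1,y1),k in(("top",(190,205,300,285),3.6),("side",(265,220,365,330),4)):
    d=ctrl.get_image(n);out.append(cv2.resize(d["img"][y0:y1,x0:x1,::-1],None,fx=k,fy=k,interpolation=cv2.INTER_CUBIC))
c=np.zeros((440,800,3),np.uint8)
h,w=out[0].shape[:2];c[:h,:w]=out[0];c[:,400:800]=out[1];cv2.imwrite("pics/ct.png",c)
E
```

```text
tool_pos [0.452 0.116 0.092]
tool_rot [-0.087  3.128  0.01 ]
contact_force [1.516 9.726 2.165]
wrist_torque [ 1.697 -0.574  0.453]
effort [ -4.644 -23.715 -30.41   -2.328   1.02    0.436]
q [ 0.088 -0.189  2.12   0.006  1.198 -1.541]
```

View pics/ct.png

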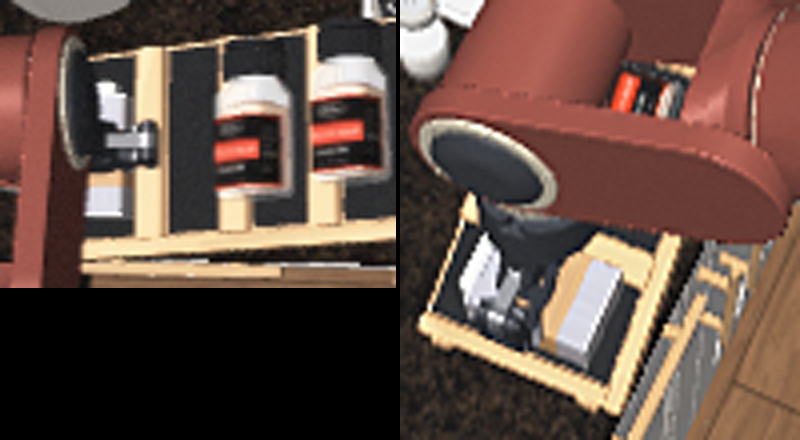

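The tin's right edge bears sideways (10 N) on the rib, since the tray sits a few mm farther left than fitted. I'll shift left and continue down.

Emit:
servo_tool(
  increments=[
    [[5.5, 0, 0.3, -0.2, 0], [5.5, 0, 0.5, -0.2, 0], [5.5, 0, 0.5, -0.2, 0]],
  ],
)

```text
t: 9.0
tool_pos: [0.4476, 0.1181, 0.0895]
tool_rot: [-0.087, 3.139, -0.0]
contact_force: [-0.3, 0.6, -2.8]
opening: 0.0588
grip_force: 61.7
```

Emit:
servo_tool(
  increments=[
    [[5.5, 0, 0, 0.3, 0], [5.5, 0, 0, 0.6, 0], [5.5, 0, 0, 0.6, 0]],
  ],
)

```text
t: 9.3
tool_pos: [0.4487, 0.1189, 0.087]
tool_rot: [-0.086, 3.139, 0.003]
contact_force: [-10.9, 4.1, 23.6]
opening: 0.0588
grip_force: 65.3
```

Emit:
servo_tool(
  increments=[
    [[5.5, 0, 0, 0, 0], [5.5, 0, 0, 0.3, 0], [5.5, 0, 0, 0.5, 0], [5.5, 0, 0, 0.5, 0]],
  ],
  newtons=22,
)

```text
t: 9.7
tool_pos: [0.4502, 0.12, 0.0862]
tool_rot: [-0.086, 3.137, 0.006]
contact_force: [-21.2, 7.1, 44.1]
opening: 0.0583
grip_force: 68.3
```

Emit:
servo_tool(
  increments=[
    [[5.5, 0, 0, 0.2, 0], [5.5, 0, 0, 0.3, 0], [5.5, 0, 0, 0.3, 0]],
  ],
)

```text
t: 10.0
tool_pos: [0.452, 0.1205, 0.0854]
tool_rot: [-0.085, 3.133, 0.007]
contact_force: [-20.8, 9.7, 52.7]
opening: 0.0585
grip_force: 72.7
```

The firm contact is the tin's right edge on the trough floor, so the floor is about 8 mm higher than fitted. I'll ease off the pressure, then slide the tin toward the lip.

Emit:
servo_tool(
  increments=[
    [[5.5, 0, -0.1, -0.8, 0], [5.5, 0, -0.2, -1.3, 0], [5.5, 0, -0.2, -1.4, 0], [5.5, 0, -0.2, -1.4, 0]],
  ],
)

```text
t: 10.4
tool_pos: [0.4473, 0.1161, 0.0883]
tool_rot: [-0.086, 3.139, 0.001]
contact_force: [0.4, 2.9, 4.8]
opening: 0.0588
grip_force: 65.0
```

Emit:
servo_tool(
  increments=[
    [[5.5, 0.3, 0, 0, 0], [5.5, 0.6, 0, 0, 0], [5.5, 0.6, 0, 0, 0]],
  ],
)

```text
t: 10.7
tool_pos: [0.4409, 0.1158, 0.0883]
tool_rot: [-0.087, 3.14, 0.0]
contact_force: [2.2, 3.6, 2.2]
opening: 0.0586
grip_force: 64.8
```

Emit:
servo_tool(
  increments=[
    [[5.5, 0.2, 0, 0, 0], [5.5, 0.4, 0, 0, 0], [5.5, 0.4, 0, 0, 0]],
  ],
)

```text
t: 11.0
tool_pos: [0.4374, 0.1156, 0.0884]
tool_rot: [-0.087, 3.138, 0.0]
contact_force: [4.3, 3.7, 0.4]
opening: 0.0586
grip_force: 64.3
```

Emit:
servo_tool(
  increments=[
    [[5.5, 0.2, 0, 0, 0], [5.5, 0.3, 0, 0, 0], [5.5, 0.3, 0, 0, 0]],
  ],
)

```text
t: 11.3
tool_pos: [0.4369, 0.1156, 0.0891]
tool_rot: [-0.087, 3.131, 0.001]
contact_force: [13.6, 5.5, -4.9]
opening: 0.0582
grip_force: 63.4
```

Emit:
servo_tool(
  increments=[
    [[5.5, 0.2, 0, 0, 0], [5.5, 0.3, 0, 0, 0], [5.5, 0.3, 0, 0, 0]],
  ],
)

```text
t: 11.6
tool_pos: [0.4358, 0.1152, 0.0904]
tool_rot: [-0.088, 3.126, 0.0]
contact_force: [16.2, 3.4, -4.1]
opening: 0.0587
grip_force: 61.9
```

The base is now against the lip: 15 N, with x stalled at 0.437. I'll back off slightly and open the fingers in small steps, so the tin leans over onto the left finger.

Emit:
servo_tool(
  increments=[
    [[5.8, -0.4, 0, 0.1, 0], [5.9, -0.4, 0, 0.2, 0], [5.95, -0.4, 0, 0.2, 0], [6.0, -0.4, 0, 0.2, 0], [6.05, -0.4, 0, 0.2, 0]],
  ],
)

```text
t: 12.1
tool_pos: [0.4362, 0.1154, 0.0875]
tool_rot: [-0.086, 3.137, 0.0]
contact_force: [3.9, 4.1, 3.4]
opening: 0.0604
grip_force: 6.6
```

Emit:
servo_tool(
  increments=[
    [[6.1, 0, 0, 0, 0], [6.15, 0, 0, 0, 0], [6.2, 0, 0, 0, 0], [6.25, 0, 0, 0, 0], [6.3, 0, 0, 0, 0]],
  ],
)

```text
t: 12.6
tool_pos: [0.4339, 0.115, 0.0854]
tool_rot: [0.087, -3.138, 0.002]
contact_force: [-0.5, 0.8, -0.0]
opening: 0.0634
grip_force: 0.4
```

Emit:
servo_tool(
  increments=[
    [[6.35, 0, 0, 0, 0], [6.4, 0, 0, 0, 0], [6.5, 0, 0, 0, 0], [6.6, 0, 0, 0, 0], [6.7, 0, 0, 0, 0]],
  ],
)

```text
t: 13.1
tool_pos: [0.4349, 0.1154, 0.0863]
tool_rot: [0.087, -3.14, 0.0]
contact_force: [-0.4, 0.4, -0.9]
opening: 0.0671
grip_force: 0.4
```

Emit:
servo_tool(
  increments=[
    [[6.8, 0, 0, 0, 0], [6.9, 0, 0, 0, 0], [7.0, 0, 0, 0, 0], [7.1, 0, 0, 0, 0], [7.2, 0, 0, 0, 0]],
  ],
)

```text
t: 13.6
tool_pos: [0.4351, 0.1153, 0.0864]
tool_rot: [-0.087, 3.14, -0.0]
contact_force: [-0.1, -0.9, -1.0]
opening: 0.0721
grip_force: 0.0
```

```bash
python3 - <<'E'
from h import *
from station import ctrl
out=[]
for n,(x0,y0,x1,y1),k in(("top",(190,205,300,285),3.6),("side",(265,220,365,330),4)):
    d=ctrl.get_image(n);pickle.dump(d["img"],open(n+"_c.pkl","wb"));im=d["img"][y0:y1,x0:x1,::-1]
    out.append(cv2.resize(im,None,fx=k,fy=k,interpolation=cv2.INTER_CUBIC))
c=np.zeros((440,800,3),np.uint8)
h,w=out[0].shape[:2];c[:h,:w]=out[0];c[:,400:800]=out[1];cv2.imwrite("pics/rel.png",c)
E
```

Emit:
servo_tool(
  increments=[
    [[7.6, 0, 0, 0, 0], [8.2, 0, 0, -0.5, 0], [8.5, 0, 0, -3, 0], [8.5, 0, 0, -7, 0], [8.5, 0, 0, -12, 0]],
  ],
)

```text
t: 14.2
tool_pos: [0.4334, 0.1152, 0.2058]
tool_rot: [0.087, -3.136, 0.0]
contact_force: [1.4, 0.4, -0.1]
opening: 0.0849
grip_force: 0.0
```

Emit:
servo_tool(
  increments=[
    [[8.5, 0, -1, -5, 0], [8.5, 0.5, -5, -7, 0], [8.5, 1, -9.8, -8, 1], [8.5, 1.5, -14.7, -8, 2], [8.5, 2, -19.6, -8, 3]],
  ],
)

```text
t: 14.7
tool_pos: [0.4256, -0.0831, 0.2878]
tool_rot: [-0.005, 3.139, -0.002]
contact_force: [1.5, 0.5, -0.6]
opening: 0.0849
grip_force: 0.0
```

```bash
python3 - <<'E'
from h import *
from station import ctrl
a=[]
for n in("top","side"):
    d=ctrl.get_image(n);pickle.dump(d["img"],open(n+"_d.pkl","wb"))
    im=d["img"];a.append(im)
c=np.zeros((600,800,3),np.uint8)
x=cv2.resize(a[0][130:285,160:310,::-1],None,fx=2.6,fy=2.6,interpolation=cv2.INTER_CUBIC);c[:x.shape[0],:x.shape[1]]=x
y=cv2.resize(a[1][180:330,200:365,::-1],None,fx=2.45,fy=2.45,interpolation=cv2.INTER_CUBIC);c[:y.shape[0],392:392+y.shape[1]]=y[:,:408]
cv2.imwrite("pics/pl.png",c)
for nm,uv,z in(("mill foot",(247,178),0),("mill head",(235,155),.17),("shaker foot",(281,187),0),("shaker top",(278,177),.09),("towel front R",(226,203),0),("towel bottom",(205,210),0),("rack tray",(356,228),.01),("rackbar",(356,216),.1)):print(nm,ray("top",uv,z).round(3))
for nm,uv,z in(("shaker top s",(267,218),.09),("shaker foot s",(271,238),0),("mill head s",(237,230),.17)):print(nm,ray("side",uv,z).round(3))
print(ctrl.get_obs()["tool_pos"],ctrl.get_obs()["t"])
E
```

```text
mill foot [0.661 0.054 0.   ]
mill head [0.674 0.057 0.17 ]
shaker foot [ 0.638 -0.042  0.   ]
shaker top [ 0.642 -0.042  0.09 ]
towel front R [0.589 0.109 0.   ]
towel bottom [0.568 0.165 0.   ]
rack tray [ 0.526 -0.251  0.01 ]
rackbar [ 0.542 -0.245  0.1  ]
shaker top s [ 0.645 -0.04   0.09 ]
shaker foot s [ 0.635 -0.029  0.   ]
mill head s [0.66  0.071 0.17 ]
[ 0.42516166 -0.08622426  0.28689141] 14.8
```

View pics/pl.png

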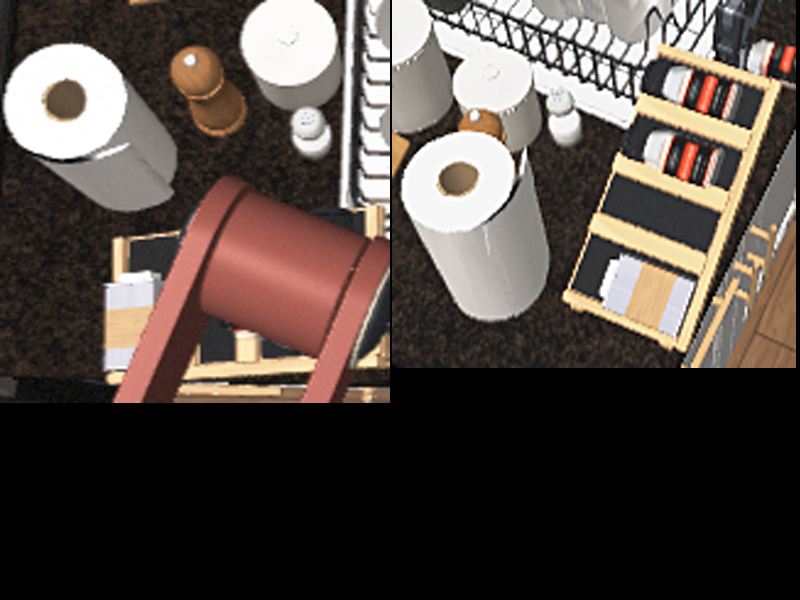

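The tin lies flat in the wide trough with its base at the lip (side view around (655,300)). Mill, shaker and towel roll stand untouched, and there is free space behind trough A. Next I pick jar_3 by its round cap, so that it can roll in the grip and the fingers stay behind the tray.

Emit:
servo_tool(
  increments=[
    [[8.5, -1.8, -4.4, 0, -2], [8.5, -3.6, -8.8, 1, -4], [8.5, -5, -13, 4, -5], [8.5, -6.6, -15.7, 8, -5], [8.5, -6.6, -15.7, 12.5, -5]],
  ],
)

```text
t: 15.3
tool_pos: [0.4948, -0.2413, 0.1625]
tool_rot: [-0.138, 3.134, -0.006]
contact_force: [0.3, 0.8, 0.1]
opening: 0.0845
grip_force: 0.0
```

Emit:
servo_tool(
  increments=[
    [[8.5, 0, 0, 4.5, 0], [8.5, 0, 0, 8.5, 0], [8.5, 0, 0, 11.5, 0], [8.5, 0, 0, 13, 0], [8.5, 0, 0, 13.4, 0]],
  ],
)

```text
t: 15.8
tool_pos: [0.4915, -0.237, 0.0256]
tool_rot: [0.143, -3.136, -0.003]
contact_force: [0.7, 0.8, 1.5]
opening: 0.0848
grip_force: 0.0
```

Emit:
servo_tool(
  increments=[
    [[8.5, 0, 0, 0, 0], [8.5, 0, 0, 0, 0]],
  ],
)

```text
t: 16.0
tool_pos: [0.4938, -0.239, 0.0295]
tool_rot: [-0.142, 3.135, -0.003]
contact_force: [0.5, -0.0, -0.3]
opening: 0.0849
grip_force: 0.0
```

Emit:
servo_tool(
  increments=[
    [[8.5, 0.3, -0.3, 0.4, 0], [8.5, 0.3, -0.3, 0.4, 0], [6, 0.3, -0.3, 0.4, 0], [4, 0.3, -0.3, 0.4, 0], [3.8, 0.3, -0.3, 0.4, 0]],
  ],
  newtons=70,
)

```text
t: 16.5
tool_pos: [0.4896, -0.2415, 0.0235]
tool_rot: [-0.141, 3.138, -0.0]
contact_force: [-0.1, -0.5, 1.7]
opening: 0.0438
grip_force: 2.0
```

Emit:
servo_tool(
  increments=[
    [[3.8, 0, 0, 0, 0], [3.8, 0, 0, 0, 0], [3.8, 0, 0, 0, 0]],
  ],
)

```text
t: 16.8
tool_pos: [0.49, -0.2418, 0.0239]
tool_rot: [-0.142, 3.138, -0.001]
contact_force: [0.8, -0.3, 4.5]
opening: 0.0412
grip_force: 70.5
```

Emit:
servo_tool(
  increments=[
    [[3.8, 0, 0, -0.5, 0], [3.8, 0, 0, -2, 0], [3.8, 0, 0, -4, 0], [3.8, 0, 0, -7, 0], [3.8, 0, 0, -11, 0]],
  ],
)

```text
t: 17.3
tool_pos: [0.488, -0.2404, 0.1328]
tool_rot: [0.141, -3.135, -0.005]
contact_force: [0.7, -1.2, -0.8]
opening: 0.0414
grip_force: 70.9
```

Emit:
servo_tool(
  increments=[
    [[3.8, 0, 0, -4.5, 0], [3.8, 0, 0, -9, 0], [3.8, 0, 0, -13, 0], [3.8, 0, 0, -17, 0], [3.8, 0, 0, -18, 0]],
  ],
)

```text
t: 17.8
tool_pos: [0.4908, -0.2422, 0.3203]
tool_rot: [-0.141, 3.13, -0.009]
contact_force: [0.5, 0.1, -0.5]
opening: 0.0414
grip_force: 70.8
```

```bash
python3 - <<'E'
from h import *
from station import ctrl
s=ctrl.get_obs();print(s["tool_pos"],s["opening"],s["wrist_torque"],s["contact_force"])
for n in("top","side"):
    d=ctrl.get_image(n);pickle.dump(d["img"],open(n+"_e.pkl","wb"));im=d["img"].astype(int);r,g,b=im[...,0],im[...,1],im[...,2]
    for nm,m in(("red",(r>190)&(g<110)&(b<100)),("white",(r>170)&(g>165)&(b>160))):
        k=cv2.connectedComponentsWithStats(m.astype(np.uint8));print(n,nm,[(c.round(1).tolist(),q.tolist()) for c,q in zip(k[3],k[2]) if 12<q[4]<400 and 150<q[1]<290 and q[0]>240])
    c=s["tool_pos"];print("tcp px",proj(n,c))
E
```

```text
[ 0.49084226 -0.24224287  0.32032957] 0.04140853715427249 [ 0.03513674 -0.06826935 -0.04507676] [ 0.50511634  0.09542798 -0.51216401]
top red [([365.6, 178.4], [359, 174, 13, 10, 20]), ([385.3, 192.0], [378, 186, 15, 12, 23]), ([384.2, 206.2], [377, 201, 16, 10, 23]), ([283.7, 241.2], [277, 239, 14, 6, 34]), ([255.8, 244.4], [250, 244, 12, 2, 14]), ([255.9, 248.2], [250, 247, 12, 3, 13]), ([362.3, 248.7], [356, 248, 13, 3, 24]), ([360.4, 253.4], [357, 253, 9, 2, 15]), ([353.8, 281.1], [349, 279, 10, 6, 13])]
top white [([337.2, 157.9], [320, 154, 32, 11, 95]), ([412.1, 159.3], [411, 156, 3, 7, 17]), ([412.4, 168.7], [411, 165, 3, 8, 15]), ([278.5, 179.8], [272, 171, 15, 18, 183]), ([407.1, 177.6], [399, 173, 15, 11, 104]), ([406.0, 193.7], [403, 190, 7, 9, 14]), ([306.8, 202.2], [298, 196, 18, 11, 138]), ([339.0, 210.6], [331, 203, 16, 16, 153]), ([408.8, 212.2], [401, 202, 16, 22, 24]), ([304.0, 212.8], [297, 206, 17, 18, 91]), ([284.1, 225.0], [275, 212, 22, 21, 211]), ([410.2, 222.3], [403, 214, 13, 16, 56]), ([332.6, 225.1], [320, 219, 33, 10, 120]), ([258.8, 231.0], [250, 226, 2
[... 365 characters left out ...]
([274.8, 177.0], [272, 165, 6, 21, 42]), ([323.1, 178.1], [322, 173, 4, 12, 32]), ([503.3, 184.9], [495, 181, 20, 12, 46]), ([257.8, 198.6], [256, 195, 5, 8, 28]), ([264.7, 200.9], [263, 198, 5, 7, 27]), ([271.9, 203.0], [270, 198, 5, 10, 36]), ([278.9, 205.8], [277, 201, 5, 10, 36]), ([285.9, 208.4], [284, 204, 5, 10, 37]), ([293.6, 211.7], [291, 207, 6, 12, 47]), ([315.8, 214.0], [311, 208, 11, 14, 112]), ([337.6, 221.1], [335, 215, 6, 13, 30]), ([253.2, 245.6], [252, 240, 3, 12, 20]), ([360.3, 270.3], [356, 262, 10, 20, 43]), ([508.9, 274.3], [496, 262, 44, 37, 216]), ([304.1, 278.8], [281, 267, 47, 25, 366]), ([612.2, 302.2], [573, 277, 67, 55, 185])]
tcp px [[346.85609645 133.12622732]]
```

Emit:
servo_tool(
  increments=[
    [[3.8, -1.2, 4.2, 0, 0.5], [3.8, -2.4, 8.4, 0, 1], [3.8, -3.6, 12.6, 0, 1.8], [3.8, -4.8, 16.8, 0, 1.8], [3.8, -6, 21, 0, 1.8]],
  ],
)

```text
t: 18.4
tool_pos: [0.5291, -0.025, 0.3097]
tool_rot: [0.092, -3.135, -0.002]
contact_force: [1.0, -0.3, -1.7]
opening: 0.0418
grip_force: 71.0
```

Emit:
servo_tool(
  increments=[
    [[3.8, -1.2, 4, 0, 0], [3.8, -2.1, 7.2, 2, 0], [3.8, -2.1, 7.2, 6, 0], [3.8, -2.1, 7.2, 10.5, 0], [3.8, -2.1, 7.2, 12, 0]],
  ],
)

```text
t: 18.9
tool_pos: [0.5421, 0.0469, 0.1844]
tool_rot: [0.093, -3.126, -0.002]
contact_force: [-0.9, 0.3, -1.7]
opening: 0.0416
grip_force: 71.2
```

Emit:
servo_tool(
  increments=[
    [[3.8, 0, 0, 2, 0], [3.8, 0, 0, 4, 0], [3.8, 0, 0, 5.5, 0], [3.8, 0, 0, 5.5, 0], [3.8, 0, 0, 5.5, 0]],
  ],
)

```text
t: 19.4
tool_pos: [0.5471, 0.046, 0.1384]
tool_rot: [0.092, -3.14, -0.0]
contact_force: [0.4, 0.4, -1.3]
opening: 0.0411
grip_force: 71.2
```

Emit:
servo_tool(
  increments=[
    [[3.8, -0.5, 0.1, 1, 0], [3.8, -0.5, 0.1, 1.7, 0], [3.8, -0.5, 0.1, 2, 0], [3.8, -0.5, 0.1, 2, 0]],
  ],
)

```text
t: 19.8
tool_pos: [0.5516, 0.0475, 0.1175]
tool_rot: [0.092, -3.139, -0.0]
contact_force: [0.1, -0.1, -1.2]
opening: 0.0412
grip_force: 71.2
```

Emit:
servo_tool(
  increments=[
    [[3.8, 0, 0, 0.2, 0], [3.8, 0, 0, 0.4, 0], [3.8, 0, 0, 0.4, 0]],
  ],
)

```text
t: 20.1
tool_pos: [0.5522, 0.0476, 0.1144]
tool_rot: [-0.092, 3.14, 0.001]
contact_force: [1.2, 0.3, -0.5]
opening: 0.0417
grip_force: 71.4
```

Emit:
servo_tool(
  increments=[
    [[3.8, 0, 0, 0.2, 0], [3.8, 0, 0, 0.4, 0], [3.8, 0, 0, 0.4, 0]],
  ],
)

```text
t: 20.4
tool_pos: [0.5521, 0.0478, 0.1102]
tool_rot: [-0.092, 3.14, 0.001]
contact_force: [-0.2, 2.0, 0.3]
opening: 0.0416
grip_force: 71.1
```

Emit:
servo_tool(
  increments=[
    [[3.8, 0, 0, 0.2, 0], [3.8, 0, 0, 0.3, 0], [3.8, 0, 0, 0.3, 0]],
  ],
)

```text
t: 20.7
tool_pos: [0.5521, 0.0478, 0.1073]
tool_rot: [-0.092, 3.14, 0.001]
contact_force: [-0.3, 3.9, 1.5]
opening: 0.0414
grip_force: 71.2
```

Emit:
servo_tool(
  increments=[
    [[3.8, 0, 0, 0.2, 0], [3.8, 0, 0, 0.3, 0], [3.8, 0, 0, 0.3, 0]],
  ],
)

```text
t: 21.0
tool_pos: [0.5522, 0.0478, 0.1047]
tool_rot: [0.092, -3.14, -0.001]
contact_force: [-0.8, 5.8, 2.8]
opening: 0.0417
grip_force: 71.5
```

```bash
python3 - <<'E'
from h import *
from station import ctrl
s=ctrl.get_obs();print(s["tool_pos"],s["opening"],s["wrist_torque"],s["contact_force"])
a=[]
for n in("top","side"):
    d=ctrl.get_image(n);pickle.dump(d["img"],open(n+"_f.pkl","wb"))
    im=d["img"].astype(int);r,g,b=im[...,0],im[...,1],im[...,2]
    for nm,m in(("red",(r>190)&(g<110)&(b<100)),):
        k=cv2.connectedComponentsWithStats(m.astype(np.uint8));print(n,nm,[(c.round(1).tolist(),q.tolist()) for c,q in zip(k[3],k[2]) if 6<q[4]<400 and 200<q[1]<290 and 200<q[0]<360])
E
```

```text
[0.55217133 0.04784823 0.10472712] 0.04165679805645618 [ 0.70306982  0.3505497  -0.45773419] [-0.76036304  5.82870397  2.82102955]
top red [([244.7, 232.3], [242, 230, 7, 5, 21]), ([283.9, 241.3], [277, 239, 14, 6, 39]), ([256.3, 246.2], [250, 244, 12, 6, 30])]
side red [([318.6, 245.3], [317, 239, 5, 14, 20]), ([321.7, 246.0], [319, 239, 6, 15, 21]), ([298.8, 256.0], [296, 250, 6, 13, 20]), ([301.8, 257.1], [300, 251, 5, 13, 15])]
```

Emit:
servo_tool(
  increments=[
    [[3.8, 0, 0.2, 0, 0], [3.8, 0, 0.3, 0, 0], [3.8, 0, 0.3, 0, 0]],
  ],
)

```text
t: 21.4
tool_pos: [0.5519, 0.05, 0.1042]
tool_rot: [-0.093, 3.14, -0.002]
contact_force: [0.6, -0.0, 0.7]
opening: 0.0415
grip_force: 71.4
```

Emit:
servo_tool(
  increments=[
    [[3.8, 0, 0, 0.2, 0], [3.8, 0, 0, 0.4, 0], [3.8, 0, 0, 0.4, 0]],
  ],
)

```text
t: 21.7
tool_pos: [0.5527, 0.05, 0.1028]
tool_rot: [-0.092, 3.14, -0.002]
contact_force: [-5.3, 0.1, 14.2]
opening: 0.0414
grip_force: 72.6
```

Floor contact at z ≈ 0.103 (14 N). I'll relax the grip so the jar can roll about its cap while the tool follows it down.

Emit:
servo_tool(
  increments=[
    [[4.0, 0, 0, -0.1, 0], [4.0, 0, 0, -0.1, 0], [4.0, 0, 0, 0, 0], [4.0, 0, 0.1, 0.2, 0], [4.0, 0, 0.1, 0.2, 0]],
  ],
  newtons=20,
)

```text
t: 22.2
tool_pos: [0.5537, 0.0511, 0.1016]
tool_rot: [-0.093, 3.137, -0.002]
contact_force: [-2.2, 0.6, 14.3]
opening: 0.0415
grip_force: 72.0
```

Emit:
servo_tool(
  increments=[
    [[4.0, 0, 0.1, 0.2, 0], [4.0, 0, 0.1, 0.4, 0], [4.0, 0, 0.1, 0.4, 0]],
  ],
)

```text
t: 22.5
tool_pos: [0.5553, 0.052, 0.0992]
tool_rot: [-0.092, 3.133, -0.002]
contact_force: [-1.6, 1.2, 16.7]
opening: 0.0413
grip_force: 72.3
```

Emit:
servo_tool(
  increments=[
    [[4.1, 0, 0, -0.1, 0], [4.12, 0, 0, -0.1, 0], [4.14, 0, 0, 0, 0], [4.15, 0, 0, 0.1, 0], [4.16, 0, 0, 0.2, 0]],
  ],
)

```text
t: 23.0
tool_pos: [0.5561, 0.0521, 0.0976]
tool_rot: [-0.092, 3.13, -0.002]
contact_force: [0.5, 1.4, 17.6]
opening: 0.0417
grip_force: 56.4
```

Emit:
servo_tool(
  increments=[
    [[4.17, 0, 0.1, 0.1, 0], [4.18, 0, 0.1, 0.2, 0], [4.19, 0, 0.1, 0.3, 0], [4.2, 0, 0.1, 0.4, 0], [4.21, 0, 0.1, 0.4, 0]],
  ],
)

```text
t: 23.5
tool_pos: [0.5572, 0.0533, 0.0938]
tool_rot: [-0.092, 3.127, -0.001]
contact_force: [4.1, 1.5, 14.7]
opening: 0.0424
grip_force: 38.8
```

Emit:
servo_tool(
  increments=[
    [[4.23, 0, 0.1, 0, 0], [4.25, 0, 0.1, 0, 0], [4.27, 0, 0.1, 0, 0], [4.29, 0, 0.1, 0, 0], [4.31, 0, 0.1, 0, 0]],
  ],
)

```text
t: 24.0
tool_pos: [0.5546, 0.0548, 0.0907]
tool_rot: [-0.092, 3.133, 0.001]
contact_force: [3.9, 2.0, 3.2]
opening: 0.0432
grip_force: 6.6
```

Emit:
servo_tool(
  increments=[
    [[4.33, 0, 0, 0, 0], [4.36, 0, 0, 0, 0], [4.39, 0, 0, 0, 0], [4.42, 0, 0, 0, 0], [4.45, 0, 0, 0, 0]],
  ],
)

```text
t: 24.5
tool_pos: [0.5509, 0.0541, 0.0876]
tool_rot: [0.092, -3.138, 0.001]
contact_force: [-0.3, 1.4, 0.9]
opening: 0.0447
grip_force: 0.7
```

```bash
python3 - <<'E'
from h import *
from station import ctrl
s=ctrl.get_obs();print(s["tool_pos"],s["opening"],s["wrist_torque"],s["contact_force"])
for n in("top","side"):
    d=ctrl.get_image(n);pickle.dump(d["img"],open(n+"_g.pkl","wb"))
    im=d["img"].astype(int);r,g,b=im[...,0],im[...,1],im[...,2]
    k=cv2.connectedComponentsWithStats(((r>190)&(g<110)&(b<100)).astype(np.uint8));print(n,[(c.round(1).tolist(),q.tolist()) for c,q in zip(k[3],k[2]) if 6<q[4]<400 and 200<q[1]<290 and 200<q[0]<360])
E
```

```text
[0.55091803 0.05411188 0.08760495] 0.04467495402134077 [ 0.11974794  0.03856726 -0.01275771] [-0.32594509  1.41221114  0.91628991]
top [([283.9, 241.4], [277, 239, 14, 6, 39]), ([256.3, 246.2], [250, 244, 12, 6, 30])]
side [([318.6, 245.3], [317, 239, 5, 14, 20]), ([321.7, 246.0], [319, 239, 6, 15, 21]), ([296.4, 261.9], [294, 256, 7, 14, 23]), ([299.4, 262.7], [296, 256, 7, 14, 16])]
```

Emit:
servo_tool(
  increments=[
    [[4.8, 0, 0, 0, 0], [5.1, 0, 0, 0, 0], [5.1, 0, 0, -1, 0], [5.1, 0, 0, -4, 0], [5.1, 0, 0, -8.5, 0]],
  ],
)

```text
t: 25.1
tool_pos: [0.5496, 0.0544, 0.1717]
tool_rot: [0.092, -3.134, -0.0]
contact_force: [-0.8, 0.2, -0.5]
opening: 0.0507
grip_force: 0.0
```

```bash
python3 - <<'E'
from h import *
from station import ctrl
p=np.load("deck.npy");M=deckR(p[3]);o=p[:3]+[0,.003,.007]
D=lambda a:M.apply(np.array(a,float)/1e3)+o
for n,x,y in(("A",163,30.5),("B",129,-41),("C",135,-113)):
    print(n,"cap end now",D((x,y,21.5)).round(4),"final",D((107,y,21.5)).round(4))
def tri(t,s):
    f=lambda P:np.r_[proj("top",P)[0]-t,proj("side",P)[0]-s]
    r=least_squares(f,[.55,-.1,.1]);return r.x.round(3),r.fun.round(1)
print("rim",tri((294.6,208.8),(297,229)))
for n in("top","side"):
    d=ctrl.get_image(n);pickle.dump(d["img"],open(n+"_h.pkl","wb"))
s=ctrl.get_obs();print(s["tool_pos"],s["t"])
E
```

```text
A cap end now [0.5618 0.0561 0.0895] final [0.5059 0.0529 0.0895]
B cap end now [ 0.5315 -0.01    0.1208] final [ 0.5095 -0.0112  0.1208]
C cap end now [ 0.5411 -0.0743  0.1524] final [ 0.5132 -0.0758  0.1524]
rim (array([ 0.572, -0.083,  0.019]), array([ 0. ,  0.2, -0.2, -0.1]))
[0.55603067 0.05424616 0.18187222] 25.2
```

Emit:
servo_tool(
  increments=[
    [[3, -2.5, -0.5, 0, 0], [0, -2.7, -0.6, 0, 0], [0, -2.7, -0.6, 0, 0], [0, -2.7, -0.6, 0, 0], [0, -2.7, -0.6, 2, 0]],
  ],
)

```text
t: 25.7
tool_pos: [0.5804, 0.0501, 0.1561]
tool_rot: [-0.092, 3.135, -0.001]
contact_force: [1.0, -0.4, 0.2]
opening: 0.0001
grip_force: 0.0
```

Emit:
servo_tool(
  increments=[
    [[0, 0, 0, 2, 0], [0, 0, 0, 4, 0], [0, 0, 0, 5.4, 0], [0, 0, 0, 5.4, 0]],
  ],
)

```text
t: 26.1
tool_pos: [0.5767, 0.0502, 0.0966]
tool_rot: [0.092, -3.135, -0.001]
contact_force: [-0.4, -0.2, 0.4]
opening: 0.0002
grip_force: 0.0
```

Emit:
servo_tool(
  increments=[
    [[0, 0.5, 0, 0, 0], [0, 1, 0, 0, 0], [0, 1.5, 0, 0, 0], [0, 2, 0, 0, 0], [0, 2.5, 0, 0, 0]],
  ],
)

```text
t: 26.6
tool_pos: [0.5539, 0.0485, 0.0999]
tool_rot: [-0.092, 3.139, -0.0]
contact_force: [0.5, -0.1, 1.1]
opening: 0.0002
grip_force: 0.5
```

Emit:
servo_tool(
  increments=[
    [[0, 0.5, 0, 0, 0], [0, 1, 0, 0, 0], [0, 1.4, 0, 0, 0], [0, 1.8, 0, 0, 0], [0, 2.1, 0, 0, 0]],
  ],
)

```text
t: 27.1
tool_pos: [0.5328, 0.0472, 0.0994]
tool_rot: [-0.092, 3.14, -0.0]
contact_force: [1.3, 0.0, -0.5]
opening: 0.0001
grip_force: 0.3
```

Emit:
servo_tool(
  increments=[
    [[0, 0.2, 0, 0, 0], [0, 0.4, 0, 0, 0], [0, 0.6, 0, 0, 0], [0, 0.8, 0, 0, 0]],
  ],
)

```text
t: 27.5
tool_pos: [0.525, 0.0468, 0.0993]
tool_rot: [-0.092, 3.14, -0.0]
contact_force: [2.7, 0.1, -1.0]
opening: -0.0001
grip_force: 0.3
```

Emit:
servo_tool(
  increments=[
    [[0, 0.2, 0, 0, 0], [0, 0.4, 0, 0, 0], [0, 0.5, 0, 0, 0]],
  ],
)

```text
t: 27.8
tool_pos: [0.5199, 0.0466, 0.0993]
tool_rot: [-0.092, 3.14, -0.0]
contact_force: [1.4, -0.4, -0.1]
opening: 0.0001
grip_force: 0.3
```

Emit:
servo_tool(
  increments=[
    [[0, 0.2, 0, 0, 0], [0, 0.3, 0, 0, 0], [0, 0.3, 0, 0, 0]],
  ],
)

```text
t: 28.1
tool_pos: [0.518, 0.0465, 0.1]
tool_rot: [-0.092, 3.137, 0.0]
contact_force: [4.7, 0.5, 0.3]
opening: -0.0002
grip_force: 1.2
```

Emit:
servo_tool(
  increments=[
    [[0, 0.2, 0, 0, 0], [0, 0.3, 0, 0, 0], [0, 0.3, 0, 0, 0]],
  ],
)

```text
t: 28.4
tool_pos: [0.5178, 0.0466, 0.1018]
tool_rot: [-0.093, 3.13, 0.001]
contact_force: [11.7, 3.2, 0.1]
opening: 0.0
grip_force: 1.2
```

Jar A is seated on the lip (stall at x = 0.518, 12 N). Next is jar_1 in trough B.

Emit:
servo_tool(
  increments=[
    [[0, -1, 0, 0, 0], [0, -3, 0, -2, 0], [0, -4, 0, -6, 0], [0, -4.3, -1, -10, 0], [0, -4.3, -5, -11, 0]],
  ],
)

```text
t: 28.9
tool_pos: [0.5621, 0.0003, 0.2143]
tool_rot: [-0.099, 3.134, 0.0]
contact_force: [0.8, -0.7, 0.8]
opening: 0.0002
grip_force: 0.0
```

Emit:
servo_tool(
  increments=[
    [[0, 0, -1.5, 0, 0], [0, 0, -1.5, 2, 0], [0, 0, -1.5, 5, 0], [0, 0, -1.5, 7.4, 0], [0, 0, -1.5, 7.5, 0]],
  ],
)

```text
t: 29.4
tool_pos: [0.5564, -0.0155, 0.128]
tool_rot: [0.091, -3.128, -0.004]
contact_force: [-0.3, -0.4, -1.3]
opening: -0.0001
grip_force: 0.0
```

Emit:
servo_tool(
  increments=[
    [[0, 0.3, 0, 0, 0], [0, 0.6, 0, 0, 0], [0, 1, 0, 0, 0], [0, 1.4, 0, 0, 0], [0, 1.8, 0, 0, 0]],
  ],
)

```text
t: 29.9
tool_pos: [0.5429, -0.0173, 0.1352]
tool_rot: [-0.092, 3.139, -0.0]
contact_force: [-0.3, 0.6, -1.0]
opening: -0.0001
grip_force: 0.0
```

Emit:
servo_tool(
  increments=[
    [[0, 0.3, 0, 0, 0], [0, 0.6, 0, 0, 0], [0, 0.9, 0, 0, 0], [0, 1.2, 0, 0, 0], [0, 1.3, 0, 0, 0]],
  ],
)

```text
t: 30.4
tool_pos: [0.5295, -0.018, 0.1342]
tool_rot: [0.092, -3.14, -0.0]
contact_force: [-0.4, -0.6, 0.5]
opening: 0.0002
grip_force: 0.0
```

Emit:
servo_tool(
  increments=[
    [[0, 0.2, 0, 0, 0], [0, 0.4, 0, 0, 0], [0, 0.5, 0, 0, 0]],
  ],
)

```text
t: 30.7
tool_pos: [0.5247, -0.0183, 0.1342]
tool_rot: [0.092, -3.14, -0.0]
contact_force: [1.3, -0.6, 0.1]
opening: -0.0001
grip_force: 0.0
```

Emit:
servo_tool(
  increments=[
    [[0, 0.2, 0, 0, 0], [0, 0.3, 0, 0, 0], [0, 0.3, 0, 0, 0]],
  ],
)

```text
t: 31.0
tool_pos: [0.5218, -0.0184, 0.1343]
tool_rot: [0.092, -3.14, -0.0]
contact_force: [-0.7, -0.2, 0.1]
opening: 0.0001
grip_force: 0.0
```

Emit:
servo_tool(
  increments=[
    [[0, 0.2, 0, 0, 0], [0, 0.3, 0, 0, 0], [0, 0.3, 0, 0, 0]],
  ],
)

```text
t: 31.3
tool_pos: [0.5208, -0.0187, 0.1358]
tool_rot: [-0.092, 3.134, -0.001]
contact_force: [5.4, 0.6, 0.4]
opening: 0.0
grip_force: 2.8
```

```bash
python3 - <<'E'
from h import *
from station import ctrl
s=ctrl.get_obs();print(s["tool_pos"],s["contact_force"])
a=[]
for n in("top","side"):
    d=ctrl.get_image(n);pickle.dump(d["img"],open(n+"_i.pkl","wb"));a.append(d["img"])
    im=d["img"].astype(int);r,g,b=im[...,0],im[...,1],im[...,2]
    k=cv2.connectedComponentsWithStats(((r>190)&(g<110)&(b<100)).astype(np.uint8));print(n,[(c.round(1).tolist(),q.tolist()) for c,q in zip(k[3],k[2]) if 6<q[4]<400 and 200<q[1]<290 and 200<q[0]<360])
c=np.zeros((600,800,3),np.uint8)
x=cv2.resize(a[0][195:285,195:315,::-1],None,fx=3.3,fy=3.3,interpolation=cv2.INTER_CUBIC);c[:x.shape[0],:x.shape[1]]=x
y=cv2.resize(a[1][165:325,255:365,::-1],None,fx=3.65,fy=3.65,interpolation=cv2.INTER_CUBIC);c[:y.shape[0],398:398+y.shape[1]]=y[:600]
cv2.imwrite("pics/b.png",c)
E
```

```text
[ 0.52084955 -0.01872123  0.1357677 ] [5.4474391  0.62438061 0.44540047]
top [([283.8, 241.4], [277, 239, 14, 6, 40])]
side [([326.7, 217.7], [325, 213, 5, 12, 18]), ([329.2, 219.8], [327, 214, 5, 12, 16]), ([328.1, 247.1], [325, 240, 8, 15, 41]), ([315.8, 272.1], [312, 266, 9, 14, 26]), ([318.5, 273.8], [315, 267, 8, 14, 20])]
```

Emit:
servo_tool(
  increments=[
    [[0, 0.2, 0, 0, 0], [0, 0.3, 0, 0, 0], [0, 0.3, 0, 0, 0]],
  ],
)

```text
t: 31.7
tool_pos: [0.5206, -0.019, 0.1375]
tool_rot: [-0.091, 3.126, -0.001]
contact_force: [11.7, 1.2, 0.5]
opening: -0.0001
grip_force: 6.1
```

Emit:
servo_tool(
  increments=[
    [[0, -1.5, 0, 0, 0], [0, -3, 0, -3, 0], [0, -4, 0, -7, 0], [0, -4.3, -2, -10.5, 0], [0, -4.4, -5.8, -11, 0]],
  ],
)

```text
t: 32.2
tool_pos: [0.566, -0.0737, 0.2507]
tool_rot: [-0.098, 3.131, -0.003]
contact_force: [1.6, -1.3, 0.3]
opening: 0.0
grip_force: 0.0
```

Emit:
servo_tool(
  increments=[
    [[0, 0, -0.2, 0, 0], [0, 0, -0.2, 2, 0], [0, 0, -0.2, 5, 0], [0, 0, -0.2, 7.7, 0], [0, 0, -0.2, 7.8, 0]],
  ],
)

```text
t: 32.7
tool_pos: [0.5598, -0.0749, 0.1607]
tool_rot: [0.092, -3.13, -0.005]
contact_force: [-0.4, -0.4, 0.1]
opening: -0.0002
grip_force: 0.0
```

Emit:
servo_tool(
  increments=[
    [[0, 0.3, 0, 0, 0], [0, 0.6, 0, 0, 0], [0, 0.9, 0, 0, 0], [0, 1.2, 0, 0, 0], [0, 1.5, 0, 0, 0]],
  ],
)

```text
t: 33.2
tool_pos: [0.5488, -0.0771, 0.1675]
tool_rot: [-0.092, 3.138, -0.001]
contact_force: [1.6, -0.4, -0.2]
opening: -0.0002
grip_force: 0.8
```

Contact with jar_2. Its expected stop is at x ≈ 0.525.

Emit:
servo_tool(
  increments=[
    [[0, 0.4, 0, 0, 0], [0, 0.8, 0, 0, 0], [0, 1.2, 0, 0, 0], [0, 1.6, 0, 0, 0], [0, 1.8, 0, 0, 0]],
  ],
)

```text
t: 33.7
tool_pos: [0.5301, -0.0781, 0.1664]
tool_rot: [-0.092, 3.14, -0.0]
contact_force: [2.2, -0.6, 1.7]
opening: 0.0004
grip_force: 1.1
```

Emit:
servo_tool(
  increments=[
    [[0, 0.2, 0, 0, 0], [0, 0.4, 0, 0, 0], [0, 0.5, 0, 0, 0]],
  ],
)

```text
t: 34.0
tool_pos: [0.5253, -0.0784, 0.1664]
tool_rot: [-0.092, 3.14, -0.0]
contact_force: [2.2, 0.1, 2.2]
opening: 0.0001
grip_force: 1.2
```

Emit:
servo_tool(
  increments=[
    [[0, 0.2, 0, 0, 0], [0, 0.3, 0, 0, 0], [0, 0.3, 0, 0, 0]],
  ],
)

```text
t: 34.3
tool_pos: [0.5241, -0.0784, 0.1673]
tool_rot: [-0.092, 3.135, -0.0]
contact_force: [8.4, 0.6, 1.9]
opening: -0.0001
grip_force: 4.0
```

Emit:
servo_tool(
  increments=[
    [[0, 0.2, 0, 0, 0], [0, 0.3, 0, 0, 0], [0, 0.3, 0, 0, 0]],
  ],
)

```text
t: 34.6
tool_pos: [0.5239, -0.0787, 0.169]
tool_rot: [-0.092, 3.127, -0.001]
contact_force: [15.4, 2.0, 0.6]
opening: -0.0003
grip_force: 7.6
```

Emit:
servo_tool(
  increments=[
    [[0, -1.5, 0, 0, 0], [0, -3, 0, -3, 0], [0, -3.5, 0, -8, 0], [0, -3.5, 0, -13, 0], [0, -3, -4, -16, 0]],
  ],
)

```text
t: 35.1
tool_pos: [0.5523, -0.1141, 0.3299]
tool_rot: [-0.101, 3.137, 0.001]
contact_force: [0.7, -2.0, 0.4]
opening: 0.0004
grip_force: 0.0
```

Emit:
servo_tool(
  increments=[
    [[0, 1.5, -4.5, 0, 0], [0, 3, -9, 0, 0], [0, 4.5, -13.5, 0, 0], [0, 6, -18, 0, 0], [0, 7.5, -22.5, 0, 0]],
  ],
)

```text
t: 35.6
tool_pos: [0.4885, -0.3467, 0.3249]
tool_rot: [0.092, -3.138, -0.003]
contact_force: [0.2, 0.3, -0.7]
opening: 0.0002
grip_force: 0.0
```

```bash
python3 - <<'E'
from h import *
from station import ctrl
s=ctrl.get_obs();print(s["tool_pos"],s["contact_force"])
a=[]
for n in("top","side"):
    d=ctrl.get_image(n);pickle.dump(d["img"],open(n+"_j.pkl","wb"));a.append(d["img"])
c=np.zeros((600,800,3),np.uint8)
x=cv2.resize(a[0][160:285,195:315,::-1],None,fx=3.3,fy=3.3,interpolation=cv2.INTER_CUBIC);c[:x.shape[0],:x.shape[1]]=x
y=cv2.resize(a[1][165:325,255:365,::-1],None,fx=3.65,fy=3.65,interpolation=cv2.INTER_CUBIC);c[:y.shape[0],398:398+y.shape[1]]=y[:600]
cv2.imwrite("pics/fin.png",c)
E
```

```text
[ 0.48849084 -0.34673663  0.32486391] [ 0.15398357  0.29028531 -0.71148432]
```

View pics/fin.png

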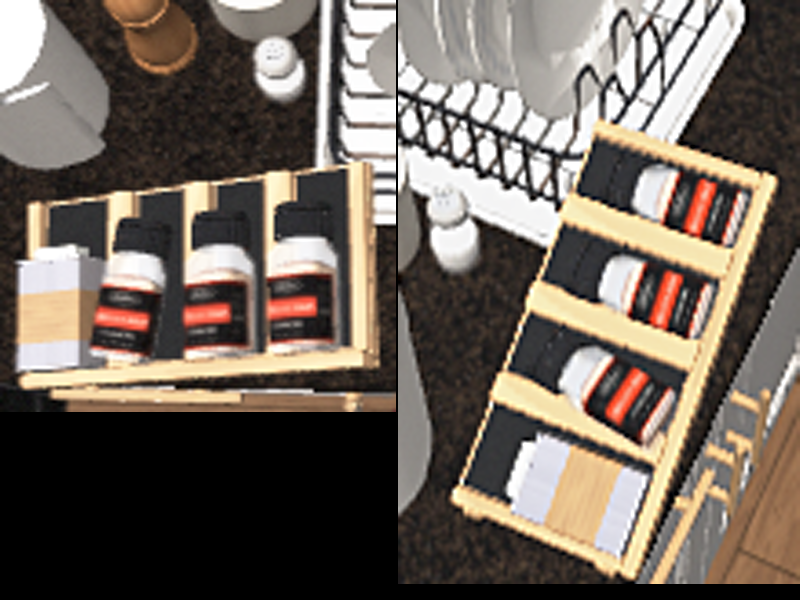

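The final look shows the tin, jar_1 and jar_2 in good order. jar_3 is skewed: its base end rides left onto the lower rib (top crop: base at (120,355), cap at (143,225)). I'll triangulate it relative to jar_1 and push the base back uphill.

```bash
python3 - <<'E'
from h import *
p=np.load("deck.npy");M=deckR(p[3]);o=p[:3]
def tri(t,s):
    f=lambda P:np.r_[proj("top",P)[0]-t,proj("side",P)[0]-s]
    r=least_squares(f,[.45,.05,.1]);return r.x,r.fun.round(1)
tq=lambda q:np.array(q)/3.3+[195,160]
sq=lambda q:(np.array(q)-[398,0])/3.65+[255,165]
for n,t,s in(("A label",(125,320),(627,395)),("A base",(122,357),(658,415)),("A should",(135,260),(585,370)),("A cap",(143,225),(545,345)),
 ("B label",(218,318),(662,285)),("B base",(217,352),(705,300)),("B should",(220,258),(622,280)),("B cap",(220,225),(580,260)),("tin TRbase",(98,364),(655,465)),("tin TRtop",(98,258),(540,435))):
    P,f=tri(tq(t),sq(s));print(n,P.round(4),f,"deck",(M.inv().apply(P-o)*1e3).round(0))
# left label edge of A & right, red mask centroids+PCA direction
for n in C:
    im=pickle.load(open(n+"_j.pkl","rb")).astype(int);r,g,b=im[...,0],im[...,1],im[...,2]
    k=cv2.connectedComponentsWithStats(((r>180)&(g<120)&(b<110)).astype(np.uint8));print(n,[(c.round(1).tolist(),q.tolist()) for c,q in zip(k[3],k[2]) if 6<q[4]<400 and 200<q[1]<290 and 200<q[0]<360])
E
```

```text
A label [0.4304 0.0597 0.1029] [ 0.   0.3 -0.3 -0.1] deck [32. 34. 46.]
A base [0.4039 0.0614 0.0975] [-0.  -0.1  0.1  0. ] deck [ 6. 39. 43.]
A should [0.4722 0.0545 0.0997] [ 0.4  1.9 -2.  -0.6] deck [74. 29. 40.]
A cap [0.5025 0.0503 0.1033] [ 0.1  0.4 -0.4 -0.1] deck [104.  22.  40.]
B label [ 0.4336 -0.0145  0.1395] [-0.2 -1.2  1.3  0.4] deck [ 31. -49.  46.]
B base [ 0.4051 -0.0159  0.1399] [ 0.1  0.4 -0.5 -0.1] deck [  3. -49.  47.]
B should [ 0.4736 -0.0129  0.1235] [ 0.3  1.4 -1.5 -0.4] deck [ 71. -42.  32.]
B cap [ 0.5018 -0.0116  0.1306] [-0.1 -0.5  0.5  0.2] deck [ 99. -46.  38.]
tin TRbase [0.3976 0.085  0.0672] [ 0.2  0.9 -1.  -0.3] deck [ 1. 74. 26.]
tin TRtop [0.4845 0.0946 0.0512] [-0.  -0.1  0.1  0. ] deck [88. 85. 13.]
side [([335.8, 221.0], [334, 214, 5, 15, 26]), ([339.0, 221.6], [337, 215, 5, 15, 20]), ([327.9, 246.6], [324, 239, 9, 16, 53]), ([317.0, 272.8], [312, 266, 11, 15, 52])]
top [([363.7, 230.6], [359, 225, 11, 12, 59]), ([283.8, 252.7], [276, 250, 15, 7, 52]), ([231.8, 254.6], [224, 253, 16, 4, 27]), ([257.0, 253.1], [251, 252, 13, 3, 25]), ([258.4, 256.5], [251, 255, 14, 3, 21]), ([231.2, 258.0], [224, 257, 16, 3, 22])]
```

Emit:
servo_tool(
  increments=[
    [[0, 0.5, 4.8, 0, 0], [0, 1, 9.6, 0, 0], [0, 1.5, 14.4, 0, 0], [0, 2, 19.2, 0, 0], [0, 2.5, 24, 0, 0]],
  ],
)

```text
t: 36.2
tool_pos: [0.4496, -0.1049, 0.325]
tool_rot: [0.092, -3.138, -0.002]
contact_force: [1.0, 0.4, 1.2]
opening: -0.0
grip_force: 0.0
```

Emit:
servo_tool(
  increments=[
    [[0, 0.5, 4.8, 0, 0], [0, 1, 9.6, 0, 0], [0, 1.5, 14.4, 0, 0], [0, 2, 19.2, 0, 0], [0, 2.6, 22.5, 2, 0]],
  ],
)

```text
t: 36.7
tool_pos: [0.4112, 0.1186, 0.3081]
tool_rot: [-0.096, 3.137, 0.001]
contact_force: [1.0, 1.0, 0.5]
opening: 0.0002
grip_force: 0.0
```

Emit:
servo_tool(
  increments=[
    [[0, 0, 0, 4.5, 0], [0, 0, 0, 9, 0], [0, 0, 0, 13, 0], [0, 0, 0, 15, 0], [0, 0, 0, 15, 0]],
  ],
)

```text
t: 37.2
tool_pos: [0.408, 0.1158, 0.1512]
tool_rot: [0.093, -3.13, 0.001]
contact_force: [0.1, 0.8, 0.0]
opening: 0.0003
grip_force: 0.0
```

Emit:
servo_tool(
  increments=[
    [[0, 0, 0, 0, 0], [0, 0, 0, 0, 0]],
  ],
)

```text
t: 37.4
tool_pos: [0.4128, 0.1159, 0.158]
tool_rot: [-0.092, 3.137, 0.0]
contact_force: [0.7, -0.0, -0.8]
opening: -0.0001
grip_force: 0.0
```

Emit:
servo_tool(
  increments=[
    [[0, 0, 0, 1.5, 0], [0, 0, 0, 3, 0], [0, 0, 0, 4.2, 0], [0, 0, 0, 4.9, 0], [0, 0, 0, 4.9, 0]],
  ],
)

```text
t: 37.9
tool_pos: [0.4116, 0.1156, 0.1066]
tool_rot: [0.092, -3.139, 0.0]
contact_force: [-0.7, 0.0, 0.1]
opening: 0.0001
grip_force: 0.0
```

Emit:
servo_tool(
  increments=[
    [[0, 0, -0.3, 0, 0], [0, 0, -0.6, 0, 0], [0, 0, -0.9, 0, 0], [0, 0, -1.1, 0, 0]],
  ],
)

```text
t: 38.3
tool_pos: [0.4128, 0.1043, 0.1075]
tool_rot: [-0.092, 3.139, -0.0]
contact_force: [1.0, 0.2, -0.1]
opening: 0.0001
grip_force: 0.0
```

Emit:
servo_tool(
  increments=[
    [[0, 0, -0.3, 0, 0], [0, 0, -0.5, 0, 0], [0, 0, -0.7, 0, 0]],
  ],
)

```text
t: 38.6
tool_pos: [0.4129, 0.0976, 0.1071]
tool_rot: [0.092, -3.14, -0.0]
contact_force: [-1.1, 0.3, 0.2]
opening: 0.0002
grip_force: 0.3
```

Emit:
servo_tool(
  increments=[
    [[0, 0, -0.2, 0, 0], [0, 0, -0.4, 0, 0], [0, 0, -0.6, 0, 0], [0, 0, -0.8, 0, 0], [0, 0, -0.8, 0, 0]],
  ],
)

```text
t: 39.1
tool_pos: [0.4134, 0.0895, 0.1071]
tool_rot: [-0.092, 3.14, -0.0]
contact_force: [0.1, 0.5, 0.2]
opening: -0.0002
grip_force: 0.0
```

```bash
cat > red.py <<'E'
from h import *
from station import ctrl
s=ctrl.get_obs();print(s["tool_pos"],s["contact_force"],s["t"])
def band(n):
    im=ctrl.get_image(n)["img"].astype(int);r,g,b=im[...,0],im[...,1],im[...,2]
    m=((r>170)&(g<120)&(b<110));m[:200]=0;m[290:]=0;m[:,345:]=0;m[:,:200]=0
    k=cv2.connectedComponentsWithStats(cv2.dilate(m.astype(np.uint8),np.ones((3,3))),connectivity=8)
    for c,q in zip(k[3],k[2]):
        if 15<q[4]<300 : print(n,c.round(1),q)
band("top");band("side")
E
python3 red.py
```

```text
[0.41343324 0.08945458 0.10705428] [0.06552214 0.50564351 0.17051716] 39.1
top [204.  251.7] [199 241  11  22 155]
top [283.1 252.8] [275 249  17   9 129]
top [257.5 254.7] [250 251  16   8 115]
top [231.5 255. ] [229 254   6   3  18]
top [241.  256.5] [240 254   3   6  18]
top [206.8 271.2] [204 268   8   7  34]
top [206.3 278.4] [203 276   9   7  42]
top [207.5 286.5] [206 284   4   6  18]
side [331.5 202.8] [318 200  28   7  86]
side [234.1 232.2] [227 230  14   5  48]
side [322.7 244.8] [300 239  46  13 149]
side [341. 243.] [338 242   7   3  21]
```

Emit:
servo_tool(
  increments=[
    [[0, 0, -0.2, 0, 0], [0, 0, -0.4, 0, 0], [0, 0, -0.5, 0, 0]],
  ],
)

```text
t: 39.5
tool_pos: [0.4135, 0.0864, 0.1079]
tool_rot: [0.091, -3.139, -0.008]
contact_force: [-4.3, 9.6, 6.9]
opening: 0.0001
grip_force: 5.3
```

Emit:
servo_tool(
  increments=[
    [[0, 0, 0.5, 0, 0], [0, 0, 0.5, -4, 0], [0, 0, 1, -8.5, 0], [0, 0, 2, -13, 0], [0, 0, 2, -17, 0]],
  ],
)

```text
t: 40.0
tool_pos: [0.4125, 0.1051, 0.2794]
tool_rot: [-0.093, 3.138, -0.001]
contact_force: [0.6, 0.5, 0.1]
opening: -0.0001
grip_force: 0.0
```

Emit:
servo_tool(
  increments=[
    [[0, 0, -4.8, 0, 0], [0, 0, -9.6, 0, 0], [0, 0, -14.4, 0, 0], [0, 0, -19.2, 0, 0], [0, 0, -24, 0, 0]],
  ],
)

```text
t: 40.5
tool_pos: [0.4263, -0.137, 0.2772]
tool_rot: [-0.092, 3.139, -0.002]
contact_force: [1.8, 0.9, 1.3]
opening: -0.0004
grip_force: 0.0
```

Emit:
servo_tool(
  increments=[
    [[0, 0, -4.8, 0, 0], [0, 0, -9.6, 0, 0], [0, 0, -12, 0, 0]],
  ],
)

```text
t: 40.8
tool_pos: [0.4331, -0.2582, 0.2767]
tool_rot: [0.087, -3.14, 0.002]
contact_force: [-0.2, 0.4, 0.1]
opening: -0.0
grip_force: 0.0
```

```bash
cat >> red.py <<'E'
im={}
for n in C: im[n]=ctrl.get_image(n)["img"].astype(int)
pickle.dump(im,open("last.pkl","wb"))
for nm,f in(("cap",lambda r,g,b:(r+g+b<75)),("tinband",lambda r,g,b:(r>190)&(g>140)&(g<200)&(b>80)&(b<150)),("white",lambda r,g,b:(r>185)&(g>175)&(b>170))):
  for n in C:
    m=f(*[im[n][...,i] for i in range(3)]);m[:195]=0;m[290:]=0;m[:,345:]=0;m[:,:195]=0
    k=cv2.connectedComponentsWithStats(m.astype(np.uint8),connectivity=4)
    print(nm,n,[(c.round(1).tolist(),q.tolist()) for c,q in zip(k[3],k[2]) if 40<q[4]<700])
E
python3 red.py
```

```text
[ 0.43305199 -0.25824474  0.27670383] [-0.21828375  0.40390968  0.08738775] 40.8
top [239.5 247. ] [237 246   6   3  18]
top [283.1 252.8] [275 249  17   9 130]
top [257.5 254.7] [250 251  16   8 116]
top [234.3 256.8] [225 253  19   8 132]
top [239.5 266. ] [237 265   6   3  18]
side [337.3 221.3] [333 213  10  18 122]
side [238.7 228.6] [235 224   8  11  54]
side [228.3 230.7] [227 228   4   6  21]
side [320.5 241.5] [318 236   6  12  36]
side [328.  246.6] [323 238  11  18 132]
side [336.4 249. ] [334 243   6  13  39]
side [312.5 263.5] [311 261   4   6  18]
side [319. 271.] [314 263  11  17 125]
side [328.  272.1] [325 266   7  13  41]
cap side []
cap top [([199.6, 282.1], [195, 278, 11, 9, 83])]
tinband side [([198.5, 243.1], [195, 231, 12, 29, 184])]
tinband top []
white side [([202.1, 200.0], [195, 195, 19, 15, 185]), ([291.5, 199.2], [288, 195, 8, 9, 41]), ([306.8, 200.3], [302, 195, 13, 12, 65]), ([328.5, 198.8], [323, 195, 13, 10, 83]), ([299.1, 201.0], [295, 196, 8, 10, 51]), ([334.3, 207.8], [321, 204, 24, 9, 48]), ([324.7, 217.4], [319, 212, 12, 13, 113]), ([269.8, 231.1], [264, 225, 13, 13, 112]), ([315.1, 250.3], [290, 236, 51, 29, 461]), ([304.4, 275.6], [281, 261, 47, 29, 407]), ([332.4, 279.8], [328, 270, 10, 20, 66]), ([294.8, 287.2], [288, 284, 14, 6, 60])]
white top [([292.1, 203.7], [290, 195, 5, 17, 47]), ([329.8, 200.6], [317, 195, 28, 12, 190]), ([307.1, 202.1], [298, 198, 18, 9, 129]), ([333.3, 208.6], [317, 203, 28, 10, 184]), ([302.9, 237.2], [298, 208, 8, 58, 200]), ([282.7, 231.8], [275, 212, 22, 32, 268]), ([258.1, 234.4], [250, 215, 21, 31, 241]), ([329.8, 215.9], [317, 215, 25, 3, 69]), ([230.9, 221.8], [228, 218, 6, 9, 43]), ([323.1, 223.3], [308, 219, 33, 9, 258]), ([209.1, 239.8], [201, 222, 18, 28, 271]), ([234.8, 242.1], [227, 237, 18, 11, 154]), ([209.5, 267.1], [201, 263, 18, 9, 150]), ([253.7, 271.1], [202, 263, 101, 14, 412])]
```

```bash
python3 - <<'E'
from h import *
now=pickle.load(open("last.pkl","rb"));bef={n:pickle.load(open(n+"_j.pkl","rb")).astype(int) for n in C}
W={"top":{"A":(218,248,248,264),"B":(246,248,268,262),"C":(272,246,294,260)},"side":{"A":(308,262,326,284),"B":(322,236,336,258),"C":(331,211,345,231)}}
for nm,S in(("before",bef),("now",now)):
  for n in C:
    for j,(x0,y0,x1,y1) in W[n].items():
      im=S[n][y0:y1,x0:x1];w=np.clip(im[...,0]-np.maximum(im[...,1],im[...,2])-60,0,None).astype(float)
      yy,xx=np.mgrid[y0:y1,x0:x1];c=np.array([(xx*w).sum(),(yy*w).sum()])/w.sum()
      cov=np.cov(np.c_[xx.ravel(),yy.ravel()].T,aweights=w.ravel()+1e-9);e,v=np.linalg.eigh(cov);d=v[:,1]
      a=np.degrees(np.arctan2(d[1],d[0]))%180
      print(nm,n,j,c.round(1),"angle",a.round(1),"len",np.sqrt(12*e).round(1))
# dark/bright profile along row: left/right jar edges of A near base and near shoulder in top view
for v in(238,242,246,252,260,264):
    print(v,"".join("#" if p.sum()>480 else ("r" if p[0]>150 and p[1]<120 else ("+" if p.sum()>330 else ("-" if p.sum()>150 else "."))) for p in now["top"][v,200:295]))
E
```

```text
before side A [316.9 272.8] angle 114.8 len [10.5 15.1]
before side B [328.  246.7] angle 101.2 len [ 7.9 15.8]
before side C [337.3 221.4] angle 101.5 len [ 7.6 15.3]
before top A [231.5 256.1] angle 5.3 len [ 6.7 15.7]
before top B [257.3 254.7] angle 174.4 len [ 6.  13.8]
before top C [283.2 252.7] angle 174.7 len [ 6.2 14.7]
now side A [318.2 270.7] angle 109.7 len [10.9 15.3]
now side B [328.  246.7] angle 101.2 len [ 7.9 15.8]
now side C [337.3 221.4] angle 101.6 len [ 7.6 15.3]
now top A [234.1 256.6] angle 0.1 len [ 7.4 15.9]
now top B [257.3 254.7] angle 174.4 len [ 5.9 13.7]
now top C [283.2 252.7] angle 174.8 len [ 6.1 14.7]
238 ..--###############+++++-----+############+-.----.-###################+-.--####################
242 +##################++++++++#################+------##############+++####-.-+##############+++++
246 +##################++++++++###############+++-....-rr------..........-++-.--..----+--.-........
252 +##################+-+-----...-------........-.-.--------rrrrrrr-.....++-.--+rrrrrr+######r....
260 +##################+++----------....-.........--...---+++-+--.........-+-.---.......-..........
264 +##################+++++++-......-------......--......-----------------+--.-###############++++
```

jar_3 is still about 5.5° askew, with its cap to the right. My first push was right of centre. I'll push the left half of the cap's end, so that the base squares up against the lip.

Emit:
servo_tool(
  increments=[
    [[0, -1.8, 4.5, 0, 0], [0, -3.6, 9, 0, 0], [0, -5.4, 13.5, 0, 0], [0, -7.2, 18, 0, 0], [0, -9, 22.5, 0, 0]],
  ],
)

```text
t: 41.5
tool_pos: [0.51, -0.0215, 0.2774]
tool_rot: [-0.095, 3.139, -0.001]
contact_force: [0.1, -1.0, -0.4]
opening: 0.0001
grip_force: 0.0
```

Emit:
servo_tool(
  increments=[
    [[0, -1.9, 4.5, 0, 0], [0, -3.8, 8.7, 2, 0], [0, -4, 8.9, 5, 0], [0, -4, 8.9, 9.5, 0], [0, -4, 8.9, 10, 0]],
  ],
)

```text
t: 42.0
tool_pos: [0.5404, 0.0683, 0.1708]
tool_rot: [0.097, -3.129, -0.001]
contact_force: [-0.8, 0.5, -0.2]
opening: 0.0001
grip_force: 0.0
```

Emit:
servo_tool(
  increments=[
    [[0, 0, 0, 3, 0], [0, 0, 0, 5.5, 0], [0, 0, 0, 7.5, 0], [0, 0, 0, 7.5, 0], [0, 0, 0, 7.5, 0]],
  ],
)

```text
t: 42.5
tool_pos: [0.5455, 0.0666, 0.1037]
tool_rot: [-0.093, 3.139, -0.0]
contact_force: [-0.5, -0.6, 0.4]
opening: -0.0004
grip_force: 0.0
```

Emit:
servo_tool(
  increments=[
    [[0, 0.5, -0.2, 0.2, 0], [0, 1, -0.2, 0.3, 0], [0, 1.5, -0.2, 0.3, 0], [0, 1.9, -0.2, 0.3, 0], [0, 2.2, -0.2, 0.3, 0]],
  ],
)

```text
t: 43.0
tool_pos: [0.5227, 0.0631, 0.0993]
tool_rot: [-0.092, 3.14, -0.0]
contact_force: [-0.6, 0.1, 0.8]
opening: -0.0003
grip_force: 0.0
```

Emit:
servo_tool(
  increments=[
    [[0, 0.2, 0, 0, 0], [0, 0.4, 0, 0, 0], [0, 0.5, 0, 0, 0]],
  ],
)

```text
t: 43.3
tool_pos: [0.518, 0.0628, 0.099]
tool_rot: [0.092, -3.14, 0.0]
contact_force: [0.1, 0.5, 0.3]
opening: 0.0002
grip_force: 0.0
```

Emit:
servo_tool(
  increments=[
    [[0, 0.2, 0, 0, 0], [0, 0.3, 0, 0, 0], [0, 0.3, 0, 0, 0]],
  ],
)

```text
t: 43.6
tool_pos: [0.5165, 0.0626, 0.1001]
tool_rot: [-0.092, 3.137, -0.0]
contact_force: [4.5, -0.8, 1.2]
opening: 0.0
grip_force: 2.6
```

Emit:
servo_tool(
  increments=[
    [[0, 0.2, 0, 0, 0], [0, 0.3, 0, 0, 0], [0, 0.4, 0, 0, 0], [0, 0.4, 0, 0, 0]],
  ],
)

```text
t: 44.0
tool_pos: [0.516, 0.0624, 0.1024]
tool_rot: [-0.092, 3.127, -0.0]
contact_force: [12.8, 0.7, 1.3]
opening: -0.0002
grip_force: 6.3
```

Emit:
servo_tool(
  increments=[
    [[0, 0.2, 0, 0, 0], [0, 0.3, 0, 0, 0], [0, 0.3, 0, 0, 0]],
  ],
)

```text
t: 44.3
tool_pos: [0.5156, 0.0624, 0.104]
tool_rot: [-0.091, 3.12, 0.001]
contact_force: [18.1, 2.4, 2.0]
opening: -0.0
grip_force: 9.2
```

```bash
cat > chk.py <<'E'
from h import *
from station import ctrl
s=ctrl.get_obs();print(s["tool_pos"].round(4),s["contact_force"].round(1),s["t"])
W={"top":{"A":(218,248,248,264),"B":(246,248,268,262)},"side":{"A":(308,262,326,284),"B":(322,236,336,258)}}
now={n:ctrl.get_image(n)["img"].astype(int) for n in C};pickle.dump(now,open("last.pkl","wb"))
for n in C:
    for j,(x0,y0,x1,y1) in W[n].items():
      im=now[n][y0:y1,x0:x1];w=np.clip(im[...,0]-np.maximum(im[...,1],im[...,2])-60,0,None).astype(float)
      if w.sum()<500: continue
      yy,xx=np.mgrid[y0:y1,x0:x1];c=np.array([(xx*w).sum(),(yy*w).sum()])/w.sum()
      e,v=np.linalg.eigh(np.cov(np.c_[xx.ravel(),yy.ravel()].T,aweights=w.ravel()+1e-9));d=v[:,1]
      print(n,j,c.round(1),"angle",(np.degrees(np.arctan2(d[1],d[0]))%180).round(1),"len",np.sqrt(12*e).round(1))
E
python3 chk.py
```

```text
[0.5156 0.0624 0.104 ] [18.1  2.4  2. ] 44.3
side A [318.8 270.7] angle 117.4 len [10.4 15.4]
side B [327.1 251. ] angle 16.4 len [7.  8.6]
top A [231.7 256.3] angle 3.8 len [11.7 29.3]
top B [257.3 254.8] angle 174.4 len [ 5.8 13.6]
```

Emit:
servo_tool(
  increments=[
    [[0, -1.5, 0, 0, 0], [0, -3, 0, -3, 0], [0, -3.5, 0, -8, 0], [0, -3.5, -1, -13, 0], [0, -3, -4, -17, 0]],
  ],
)

```text
t: 44.9
tool_pos: [0.5404, 0.026, 0.2703]
tool_rot: [0.097, -3.14, -0.001]
contact_force: [0.2, -0.2, 0.7]
opening: 0.0002
grip_force: 0.0
```

Emit:
servo_tool(
  increments=[
    [[0, 0.8, -4.8, 0, 0], [0, 1.6, -9.6, 0, 0], [0, 2.4, -14.4, 0, 0], [0, 3.2, -19.2, 0, 0], [0, 4, -24, 0, 0]],
  ],
)

```text
t: 45.4
tool_pos: [0.5134, -0.2184, 0.2673]
tool_rot: [0.092, -3.138, -0.002]
contact_force: [1.0, 0.3, 0.2]
opening: 0.0002
grip_force: 0.0
```

```bash
python3 chk.py; python3 - <<'E'
from h import *
now=pickle.load(open("last.pkl","rb"))
# sub-pixel outline of jar A vs B: bright (label white stripe / neck) edges, printed as small char map of top view
def ch(p):
    s=p.sum();return "r" if p[0]-p[1]>70 and p[0]-p[2]>70 else ("w" if s>560 else ("t" if p[0]-p[2]>50 and s>330 else("+" if s>330 else("-" if s>120 else "."))))
for v in range(218,276): print(v,"".join(ch(p) for p in now["top"][v,198:272]))
E
```

```text
[ 0.5134 -0.2184  0.2673] [1.  0.3 0.2] 45.4
side A [317.9 270.8] angle 113.7 len [11.4 15.4]
side B [328.  246.7] angle 101.3 len [ 7.9 15.8]
top A [234.1 256.5] angle 177.6 len [ 6.7 15.8]
top B [257.3 254.7] angle 174.3 len [ 6.  13.8]
218 ......---.----...............--twwwwwtwwwwtt---------wwwwwwwttt-----------
219 .....-...-.........--------ttwwwwwwwwtt--------------wwwwwwwttt-----------
220 ..-.....-.---------ttwwwwwttt+wwwwwwwtt--------------wwwwwwwttt-----------
221 ..--.-ttt--ttwwwwwttt---------wwwwwwwtt--------------wwwwwwwttt-----------
222 ....-twwwtttt-----------------wwwwwwwtt--------------wwwwwwwttt-----------
223 .....twwwttt------------------wwwwwwwtt--------------wwwwwwwt-------------
224 .....twwwttt------------------wwwwwwwtt--------------wwwtt----------...---
225 .....twwwttt------------------wwwwwwwtt--------------www------------....--
226 .....twwwttt------------------wwwwttt-----.----------wwt-..........-....--
227 -----twwwttt------------------t------------..--------ww-------------....--
228 -----twwwttt-----------------.-----------.....-------ww------------
[... 3020 characters left out ...]
wwwwwwwwwwwwwww+++++++-trrwwwwwwwwwww+++-------wwwwwwwwww+++++++++--
268 .-+wwwwwwwwwwwwwwwwww++++++++wwwwwwwwwwwww+++--------wwwwwwwt+wtttttttt---
269 --+wwwwwwwwwwwwwwwwww+++++++-+wwwwwww++-+-++++++twwwwttttttttwwwwwwwwwt---
270 --+wwwwwwwwwwwwwwwwww+++-+++-twwwwwwt++tttttwwwwwwwwwwwwwwwwwwwwwwwwwt----
271 .-+wwwwwwwwwwww++++-+++---++ttwttwwwwwwwwwwwwwwwwwwwwwwwwwwwwwwwwwwww-----
272 --+++++------++tttwwwwwwwwwwwwwwwwwwwwwwwwwwwwwwwwwwwwwwwwwwwwwwwwww------
273 .-.-twwwwwwwwwwwwwwwwwwwwwwwwwwwwwwwwwwwwwwwwwwwwwwwwwwwwwwwwwwwwwtt------
274 ..-twwwwwwwwwwwwwwwwwwwwwwwwwwwwwwwwwwwwwwwwwwwwwwttttttt--t--------------
275 ..-wwwwwwwwwwwwwwwwwwwwwwwwwwwwwwwwtttt-----t-------.--......-...---------
```

jar_3's base end still rests with its lower edge on the rib: its label shows wider, so it is rolled less than the others. It has to go about 5 mm uphill and drop in, so I'll push nearer mid-length, and farther this time.

Emit:
servo_tool(
  increments=[
    [[0, 1, 4.8, 0, 0], [0, 2, 9.6, 0, 0], [0, 3, 14.4, 0, 0], [0, 4, 19.2, 0, 0], [0, 5, 24, 0, 0]],
  ],
)

```text
t: 46.0
tool_pos: [0.449, 0.0219, 0.2673]
tool_rot: [0.092, -3.138, -0.001]
contact_force: [1.3, 0.6, 0.9]
opening: -0.0001
grip_force: 0.0
```

Emit:
servo_tool(
  increments=[
    [[0, 1, 4.8, 0, 0], [0, 2, 9.2, 1, 0], [0, 2, 9.4, 5.5, 0], [0, 2, 9.4, 10, 0], [0, 2, 9.4, 13, 0]],
  ],
)

```text
t: 46.5
tool_pos: [0.4223, 0.1134, 0.1343]
tool_rot: [0.096, -3.134, 0.0]
contact_force: [0.5, 0.1, -0.1]
opening: 0.0003
grip_force: 0.0
```

Emit:
servo_tool(
  increments=[
    [[0, 0, 0, 1.5, 0], [0, 0, 0, 2.5, 0], [0, 0, 0, 2.9, 0], [0, 0, 0, 2.9, 0]],
  ],
)

```text
t: 46.9
tool_pos: [0.4251, 0.1124, 0.1091]
tool_rot: [0.093, -3.14, -0.0]
contact_force: [0.0, 0.6, -0.0]
opening: -0.0004
grip_force: 0.0
```

Emit:
servo_tool(
  increments=[
    [[0, 0, -0.6, 0.4, 0], [0, 0, -1.2, 0.4, 0], [0, 0, -1.7, 0.4, 0], [0, 0, -2.1, 0.4, 0], [0, 0, -2.4, 0.4, 0]],
  ],
)

```text
t: 47.4
tool_pos: [0.4268, 0.0884, 0.1055]
tool_rot: [-0.091, 3.14, 0.003]
contact_force: [-2.8, 9.2, 5.6]
opening: -0.0002
grip_force: 4.5
```

Emit:
servo_tool(
  increments=[
    [[0, 0, -0.2, 0, 0], [0, 0, -0.4, 0, 0], [0, 0, -0.6, 0, 0], [0, 0, -0.6, 0, 0]],
  ],
)

```text
t: 47.8
tool_pos: [0.4274, 0.0863, 0.1078]
tool_rot: [-0.091, 3.14, 0.018]
contact_force: [-7.7, 17.7, 14.1]
opening: -0.0
grip_force: 9.5
```

Emit:
servo_tool(
  increments=[
    [[0, 0, 1, 0, 0], [0, 0, 1.5, -3, 0], [0, 0, 2, -7.5, 0], [0, 0, 2, -12, 0], [0, 0, 0, -16, 0]],
  ],
)

```text
t: 48.3
tool_pos: [0.4268, 0.0831, 0.2671]
tool_rot: [-0.097, 3.139, 0.0]
contact_force: [0.5, -0.8, -0.3]
opening: -0.0
grip_force: 0.0
```

Emit:
servo_tool(
  increments=[
    [[0, 0, -4.8, 0, 0], [0, 0, -9.6, 0, 0], [0, 0, -14.4, 0, 0], [0, 0, -19.2, 0, 0], [0, 0, -24, 0, 0]],
  ],
)

```text
t: 48.8
tool_pos: [0.4407, -0.1594, 0.265]
tool_rot: [-0.092, 3.14, -0.001]
contact_force: [0.8, -0.1, 0.5]
opening: 0.0002
grip_force: 0.0
```

```bash
python3 chk.py; python3 - <<'E'
from h import *
now=pickle.load(open("last.pkl","rb"))
def ch(p):
    s=p.sum();return "r" if p[0]-p[1]>70 and p[0]-p[2]>70 else ("w" if s>560 else ("t" if p[0]-p[2]>50 and s>330 else("+" if s>330 else("-" if s>120 else "."))))
for v in range(232,295,1): print(v,"".join(ch(p) for p in now["side"][v,283:350]))
p=np.load("deck.npy");M=deckR(p[3])
# model-predicted label-edge image angles vs jar yaw/roll
for n in C:
  for y,l in((-41.5,"B"),(30.5,"A")):
    for yaw,roll in((0,0),(0,7),(5,0),(5,7),(0,-13)):
      J=M*R.from_euler("zx",[-yaw,-roll],degrees=True)   # jar in deck
      c=M.apply(np.array([32,y,43])/1e3)+p[:3]+[0,.003,.007]
      q=proj(n,np.array([c+J.apply([0,.02,0]),c+J.apply([0,-.02,0])]));d=q[1]-q[0]
      print(n,l,yaw,roll,(np.degrees(np.arctan2(d[1],d[0]))%180).round(1),np.hypot(*d).round(1),q.mean(0).round(1))
E
```

```text
[ 0.4407 -0.1594  0.265 ] [ 0.8 -0.1  0.5] 48.8
side A [318.  270.8] angle 115.0 len [11.  15.3]
side B [328.  246.7] angle 101.4 len [ 7.8 15.7]
top A [234.2 256.5] angle 178.3 len [ 7.  15.8]
top B [258.5 255.1] angle 179.6 len [ 9.2 16.6]
232 .-...-....-++wt.--------.---------.tttwwwwwwwwwwwwwwwwwwwwwtt+--www
233 .-......--...w---------.-------.-..---tttwwwwwwwwwwwwwwwwwwwwwwwwww
234 ............-w.---------------...--...---ttwwwwwwwwwwwwwwwwwwwwwwww
235 ......-.-..-wt.-------.------.-+++++---..--ttwwwwwwwwwwwwwwwwwwtwww
236 ---.....-..-w---------------.-wwwwwww++-------tttwwwwwwwwwwwwwwtwww
237 .---..-....-w.-------.------.+wwwwwwwwwr-.---.---tttwwwwwwwwwwtwwww
238 .---..--..-w+----------------wwwwwwwwwwr.......-.---tttwwwwwwwtwwww
239 .-.-..--..-w--------.-------+wwwwwwwwwr......rr-..----tttwwwwwwwwww
240 .-..----..tt.-------.-------wwwwwwwwwwr..-..-rrrrr--.----tttwtwwwwt
241 ....-.....w-.-------------.-wwwwwwwwwwr---..rrrrrr.......---ttwwww-
242 ...---..-wwwt-..-----------+wwwwwwwwwr.---..rrrrrr......---.wwwwww-
243 -..---..twwwwwtt-...-------wwwwwwwwwwr--+-.-rrrrr-.....-r+--ww
[... 3687 characters left out ...]
0 110.0 15.2 [327.2 245.6]
side B 0 7 108.8 15.2 [327.2 245.6]
side B 5 0 114.9 15.2 [327.2 245.6]
side B 5 7 113.7 15.2 [327.2 245.6]
side B 0 -13 112.3 14.7 [327.1 245.6]
side A 0 0 110.0 15.6 [317.7 271.7]
side A 0 7 108.8 15.4 [317.7 271.6]
side A 5 0 114.8 15.6 [317.7 271.7]
side A 5 7 113.7 15.4 [317.7 271.6]
side A 0 -13 112.2 15.3 [317.7 271.7]
top B 0 0 175.0 14.0 [257.6 254.9]
top B 0 7 173.9 12.8 [257.6 254.9]
top B 5 0 1.0 13.9 [257.6 254.9]
top B 5 7 0.4 12.6 [257.6 254.9]
top B 0 -13 176.7 15.7 [257.5 254.9]
top A 0 0 175.0 13.3 [233.1 257. ]
top A 0 7 173.8 12.0 [233.2 257. ]
top A 5 0 1.2 13.2 [233.1 257. ]
top A 5 7 0.7 11.9 [233.2 257. ]
top A 0 -13 176.7 15.1 [233.1 257. ]
```

jar_3 is square to the lip but under-rolled, with its lower edge barely on the rib. The resistance (Fy/Fz matches friction on a 26° slope) came from the fingertip dragging over the tin's top. I'll repeat the push about 7 mm higher.

Emit:
servo_tool(
  increments=[
    [[0, 0, 4.8, 0, 0], [0, 0.1, 9.6, 0, 0], [0, 0.1, 14.4, 0, 0], [0, 0.1, 19.2, 0, 0], [0, 0.1, 24, 0, 0]],
  ],
)

```text
t: 49.4
tool_pos: [0.4252, 0.0843, 0.265]
tool_rot: [-0.092, 3.14, -0.0]
contact_force: [0.7, 1.0, 0.0]
opening: -0.0001
grip_force: 0.0
```

Emit:
servo_tool(
  increments=[
    [[0, 0, 3.2, 2, 0], [0, 0, 3.2, 6.5, 0], [0, 0, 3.2, 11, 0], [0, 0, 3.2, 14, 0], [0, 0, 3.2, 15, 0]],
  ],
)

```text
t: 49.9
tool_pos: [0.421, 0.1144, 0.1108]
tool_rot: [0.094, -3.133, 0.001]
contact_force: [-0.2, 1.0, -0.6]
opening: -0.0001
grip_force: 0.0
```

Emit:
servo_tool(
  increments=[
    [[0, 0, -0.5, 0, 0], [0, 0, -1, 0, 0], [0, 0, -1.5, 0, 0], [0, 0, -1.9, 0, 0], [0, 0, -2.2, 0, 0]],
  ],
)

```text
t: 50.4
tool_pos: [0.4263, 0.0917, 0.1163]
tool_rot: [-0.091, 3.138, 0.0]
contact_force: [1.0, -0.6, -0.1]
opening: -0.0003
grip_force: 0.0
```

Emit:
servo_tool(
  increments=[
    [[0, 0, -0.2, 0.1, 0], [0, 0, -0.4, 0.1, 0], [0, 0, -0.6, 0.1, 0], [0, 0, -0.8, 0.1, 0]],
  ],
)

```text
t: 50.8
tool_pos: [0.4262, 0.0847, 0.1145]
tool_rot: [-0.093, 3.139, 0.002]
contact_force: [-0.5, 5.5, 3.7]
opening: -0.0004
grip_force: 2.8
```

Emit:
servo_tool(
  increments=[
    [[0, 0, -0.2, 0, 0], [0, 0, -0.4, 0, 0], [0, 0, -0.4, 0, 0]],
  ],
)

```text
t: 51.1
tool_pos: [0.4266, 0.0825, 0.116]
tool_rot: [-0.092, 3.139, 0.01]
contact_force: [-5.0, 12.5, 11.0]
opening: 0.0001
grip_force: 6.9
```

Pushing its upper edge only tips the jar against its neighbour. Instead I'll take jar_3 by its cap between narrowly opened fingers, shift it a few mm uphill, and let it roll down flat.

Emit:
servo_tool(
  increments=[
    [[0, 0, 1, -1.5, 0], [2, 0, 1, -5.5, 0], [5.2, -3.5, -1.2, -6.5, 0], [5.2, -6.7, -3.2, -6.5, 0], [5.2, -6.7, -3.2, -6, 0]],
  ],
)

```text
t: 51.6
tool_pos: [0.4982, 0.05, 0.1754]
tool_rot: [-0.089, 3.137, -0.004]
contact_force: [-0.6, -0.1, 0.0]
opening: 0.0519
grip_force: 0.0
```

Emit:
servo_tool(
  increments=[
    [[5.2, 0, 0, 1, 0], [5.2, 0, 0, 2.5, 0], [5.2, 0, 0, 4, 0], [5.2, 0, 0, 4, 0]],
  ],
)

```text
t: 52.0
tool_pos: [0.4917, 0.0527, 0.1298]
tool_rot: [0.093, -3.133, -0.001]
contact_force: [-0.4, 0.2, 0.1]
opening: 0.0522
grip_force: 0.0
```

Emit:
servo_tool(
  increments=[
    [[5.2, 0, 0, 0.8, 0], [5.2, 0, 0, 1.4, 0], [5.2, 0, 0, 1.7, 0], [5.2, 0, 0, 1.7, 0]],
  ],
)

```text
t: 52.4
tool_pos: [0.4949, 0.0524, 0.117]
tool_rot: [-0.092, 3.14, 0.001]
contact_force: [1.2, 1.2, 1.0]
opening: 0.0523
grip_force: 0.4
```

Emit:
servo_tool(
  increments=[
    [[4.6, 0, 0, 0, 0], [4.2, 0, 0, 0, 0], [3.9, 0, 0, 0, 0], [3.9, 0, 0, 0, 0], [3.9, 0, 0, 0, 0]],
  ],
  newtons=25,
)

```text
t: 52.9
tool_pos: [0.497, 0.0537, 0.1193]
tool_rot: [-0.09, 3.134, 0.006]
contact_force: [2.2, 7.0, 4.8]
opening: 0.0395
grip_force: 16.4
```

Emit:
servo_tool(
  increments=[
    [[3.9, 0, -0.2, -0.1, 0], [3.9, 0, -0.4, -0.2, 0], [3.9, 0, -0.6, -0.3, 0], [3.9, 0, -0.7, -0.3, 0]],
  ],
)

```text
t: 53.3
tool_pos: [0.4987, 0.0472, 0.1235]
tool_rot: [-0.09, 3.131, 0.008]
contact_force: [5.1, 9.6, 6.3]
opening: 0.0388
grip_force: 7.9
```

```bash
python3 - <<'E'
from h import *
from station import ctrl
s=ctrl.get_obs();print(s["tool_pos"].round(4),s["contact_force"].round(1))
now={n:ctrl.get_image(n)["img"].astype(int) for n in C}
def ch(p):
    s=p.sum();return "r" if p[0]-p[1]>70 and p[0]-p[2]>70 else ("w" if s>560 else ("t" if p[0]-p[2]>50 and s>330 else("+" if s>330 else("-" if s>120 else "."))))
for v in range(244,270,3): print(v,"".join(ch(p) for p in now["top"][v,198:272]))
E
```

```text
[0.4987 0.0472 0.1235] [5.1 9.6 6.3]
244 .-+wwwwwwwwwwwwwwwwww+++++-rrrrrrrr-.--.----+www+----wwwwwwwwwwwwwtt++t+++
247 .-+wwwwwwwwwwwwwwwwww+++++trrrrrrr-.---.----rt+---------------.........-++
250 .-twtwwwwwwwwwwwwwwwtt----rrrrrrrr---------.....-----.-------..........--+
253 r-tttttttttwwwwtwwwwtt----rrrrrrr-----.--.-....------rrrrrrrrrrrrrr....-++
256 ------r------rrrrtrrrrrrrrrrrrrrr-------.-rrr-.------rrrrrrrrrrrrrr------+
259 -------------rrr-r--t---rrrrrrrr-.-------rrr-.-----------------........--+
262 rrr---------------------rrrrrrrr-.-..--.......--------......---.........-+
265 rrrr-------------------rrrrrrrr-.--------.....-------rrrrrrrrwwwww+++tttt+
268 -----------------------rrrrrrrr-.--..---+++----------wwwwwtwt+tttt+ttttttt
```

Emit:
servo_tool(
  increments=[
    [[4.2, 0, 0.2, 0, 0], [4.8, 0, 0.3, 0, 0], [5.2, 0, 0.3, -1, 0], [5.2, 0, 0.3, -5, 0], [5.2, 0, 0.3, -10, 0]],
  ],
)

```text
t: 53.9
tool_pos: [0.4924, 0.0477, 0.2178]
tool_rot: [0.092, -3.132, 0.001]
contact_force: [1.1, -0.2, 0.5]
opening: 0.0517
grip_force: 0.0
```

Emit:
servo_tool(
  increments=[
    [[4, 0.2, -4.8, 0, 0], [2, 0.5, -9.6, 0, 0], [0, 0.7, -14.4, 0, 0], [0, 1, -19.2, 0, 0]],
  ],
)

```text
t: 54.3
tool_pos: [0.4953, -0.1461, 0.22]
tool_rot: [0.092, -3.139, 0.001]
contact_force: [1.5, 0.1, -0.2]
opening: 0.0002
grip_force: 0.0
```

```bash
python3 chk.py; python3 - <<'E'
from h import *
now=pickle.load(open("last.pkl","rb"))
def ch(p):
    s=p.sum();return "r" if p[0]-p[1]>70 and p[0]-p[2]>70 else ("w" if s>560 else ("t" if p[0]-p[2]>50 and s>330 else("+" if s>330 else("-" if s>120 else "."))))
for v in range(219,273): print(v,"".join(ch(p) for p in now["top"][v,198:272]))
E
```

```text
[ 0.4953 -0.1461  0.22  ] [ 1.5  0.1 -0.2] 54.3
side A [317.3 272. ] angle 112.9 len [10.3 15.3]
side B [327.9 246.6] angle 103.7 len [ 7.3 15.5]
top A [233.1 256.2] angle 4.4 len [ 6.7 18.9]
top B [256.  253.4] angle 176.3 len [12.9 24.1]
219 .....-...-.........--------ttwwwwwwwwtt--------------wwwwwwwttt----rrrrrrr
220 ..-.....-..--------ttwwwwwttt+wwwwwwwtt--------------wwwwwwwttt---rrrrrrrr
221 ..-..-ttt--ttwwwwwttt---------wwwwwwwtt--------------wwwwwwwttt---rrrrrrrr
222 .....twwwtttt-----------------wwwwwwwtt--------------wwwwwwwttt--rrrrrrrrr
223 .....twwwttt------------------wwwwwwwtt--------------wwwwwwt----rrrrrrrrrr
224 .....twwwttt------------------wwwwwwwtt--------------wwwt-------rrrrrrrrrr
225 .....twwwttt------------------wwwwwwt-t--------------wwt-------rrrrrrrrrr-
226 -...-twwwttt------------------wwww-------------------wwt-....--rrrrrrrrr--
227 ..--.twwwttt-----------------twwwt-------------------ww-------rrrrrrrrrr--
228 -----twwwttt-----------------twwwt.......------...---ww------trrrrrrrrr---
229 --...twwwtt------------------twww----------.......---ww------rrrrr
[... 2705 characters left out ...]
wwwwwwwwwwwwwww++++--..--.------.......-------------------rrtttwtt--
265 .-+wwwwwwwwwwwwwwwwww++++trrr--------.......----------------r---rrrrrrtttt
266 --+wwwwwwwwwwwwwwwwww+++++wwwwtwwrrrr---....-----------------rrrrrrrrrrrrt
267 .-+wwwwwwwwwwwwwwwwww+++++wwwwwwwwwwwwwwr-------------------rrrrrrrrrrrrrr
268 .-+wwwwwwwwwwwwwwwwww+++++++++wwwwwwwww++-++-----------------r--rrrrrrrrrr
269 --+wwwwwwwwwwwwwwwwww+++++++-twwwwwwwww+++++ttttt------------rrrrrrrrrrrrr
270 --+wwwwwwwwwwwwwwwwww+++-+---twwwwwwtttttttwwwwwt-----------r--rrrrrrrrrrr
271 .-+wwwwwwwwwwww++++--++---+++twttwwwwwwwwwwwwwwwt------------rrrrrrrrrrrrr
272 --+++++------++ttttwwwwwwwwwwwwwwwwwwwwwwwwwwwwt-------------rrrrrrrrrrrrr
```

Emit:
servo_tool(
  increments=[
    [[0, 1.2, 4.8, -1, 0], [0, 2.4, 9.5, -1, 0], [0, 3.6, 14.2, -1, 0], [0, 4.8, 18.9, -1, 0], [0, 6, 23.6, -1, 0]],
  ],
)

```text
t: 54.9
tool_pos: [0.4209, 0.0896, 0.2298]
tool_rot: [0.091, -3.139, 0.001]
contact_force: [0.9, 1.9, 0.4]
opening: -0.0001
grip_force: 0.0
```

Emit:
servo_tool(
  increments=[
    [[0, 0.2, 2.3, 1, 0], [0, 0.2, 2.3, 5.5, 0], [0, 0.2, 2.3, 9, 0], [0, 0.2, 2.3, 10.6, 0], [0, 0.2, 2.3, 10.6, 0]],
  ],
)

```text
t: 55.4
tool_pos: [0.4161, 0.1108, 0.1205]
tool_rot: [0.093, -3.132, 0.002]
contact_force: [-0.4, -0.2, -0.3]
opening: 0.0002
grip_force: 0.0
```

Emit:
servo_tool(
  increments=[
    [[0, 0, -0.6, 0, 0], [0, 0, -1.1, 0.2, 0], [0, 0, -1.5, 0.5, 0], [0, 0, -1.8, 0.9, 0], [0, 0, -2.1, 1.3, 0]],
  ],
)

```text
t: 55.9
tool_pos: [0.4217, 0.0899, 0.1123]
tool_rot: [-0.091, 3.137, 0.002]
contact_force: [0.3, 1.5, 0.6]
opening: -0.0001
grip_force: 0.7
```

Emit:
servo_tool(
  increments=[
    [[0, 0, -0.2, 0.3, 0], [0, 0, -0.4, 0.5, 0], [0, 0, -0.4, 0.5, 0]],
  ],
)

```text
t: 56.2
tool_pos: [0.4206, 0.0864, 0.1059]
tool_rot: [0.091, -3.14, -0.003]
contact_force: [-0.7, 2.8, 1.9]
opening: 0.0
grip_force: 2.1
```

Emit:
servo_tool(
  increments=[
    [[0, 0, -0.2, 0, 0], [0, 0, -0.4, 0.1, 0], [0, 0, -0.5, 0.1, 0]],
  ],
)

```text
t: 56.5
tool_pos: [0.4215, 0.0841, 0.1069]
tool_rot: [-0.091, 3.14, 0.014]
contact_force: [-5.7, 17.9, 13.8]
opening: 0.0
grip_force: 9.2
```

Emit:
servo_tool(
  increments=[
    [[0, 0, 0.8, 0, 0], [0, 0, 1.2, -4, 0], [0, 0, 1.2, -8.5, 0], [0, 0, -1, -13, 0], [0, 0, -5.8, -14, 0]],
  ],
)

```text
t: 57.0
tool_pos: [0.4267, 0.0234, 0.251]
tool_rot: [-0.1, 3.13, -0.003]
contact_force: [1.8, -1.4, 0.2]
opening: -0.0002
grip_force: 0.0
```

Emit:
servo_tool(
  increments=[
    [[0, 0, -4.8, 0, 0], [0, 0, -9.6, 0, 0], [0, 0, -14.4, 0, 0], [0, 0, -19.2, 0, 0]],
  ],
)

```text
t: 57.4
tool_pos: [0.435, -0.1709, 0.2445]
tool_rot: [0.091, -3.14, 0.002]
contact_force: [1.6, -0.1, -0.1]
opening: 0.0002
grip_force: 0.0
```

```bash
python3 chk.py; python3 - <<'E'
from h import *
now=pickle.load(open("last.pkl","rb"))
def ch(p):
    s=p.sum();return "r" if p[0]-p[1]>70 and p[0]-p[2]>70 else ("w" if s>560 else ("t" if p[0]-p[2]>50 and s>330 else("+" if s>330 else("-" if s>120 else "."))))
for v in range(225,273,2): print(v,"".join(ch(p) for p in now["top"][v,198:272]))
E
```

```text
[ 0.435  -0.1709  0.2445] [ 1.6 -0.1 -0.1] 57.4
side A [318.3 269.9] angle 113.9 len [10.3 15.3]
side B [327.9 246.7] angle 103.3 len [ 7.3 15.5]
top A [235.  256.4] angle 176.4 len [ 6.5 15.5]
top B [257.5 254.5] angle 174.6 len [ 5.8 13.8]
225 .....twwwttt------------------wwwwwwwtt--------------wwt--------....-....-
227 --.--twwwttt-----------------twt-----------....------ww-----------.-....--
229 .-...twwwtt--------------------...----------...------ww-------------.-...-
231 ....-twwwtt------------------------------...-..------ww-------------.....-
233 ..-..twwwtt-----------------------------.--....------ww---------------...-
235 .-...twwwwwwwwwwwwww++++-------------------.-..------wwt-+wwwwwwwwwwww+---
237 ....-twwwwwwwwwwwwwww+++---------+wwwwwwwwww+-.------wwwwwwwwwwwwwwwwwww--
239 .-+wwwwwwwwwwwwwwwwww+++++++++wwwwwwwwwwwwwww+-------wwwwwwwwwwwwwwwwwwww+
241 --+wwwwwwwwwwwwwwwwww+++++++++wwwwwwwwwwwwwwww+------wwwwwwwwwwwww+++wwww+
243 .-+wwwwwwwwwwwwwwwwww+++++++++wwwwwwwwwwwwwwwww+-----wwwwwwwwwwwwwwwtt++++
245 --+wwwwwwwwwwwwwwwwww+++++++++wwwwwwwwwwwwwww+++-----wwwrrrrrrr-
[... 337 characters left out ...]
wwwwwwwwwwwwwwwt-------rrrrrrrrrrrrrrrrr..-----rrrrrrrrrrrrrr------t
257 --twwwwwwwwwwwwwwwwwwt-------rrrrrrrrrrrrrrrrr..-----rrrrrrrrrrrrr-....-rr
259 .-twwwwwwwwwwwwwwwwwwtt------rrrrrrrrrrrr----...-------------+-.......-rrr
261 .-twwwwwwwwwwwwwwwwwwtt-------..-------+++-.....-----------..........-rrrr
263 --twwwwwwwwwwwwwwwwww++++++--....................-----......---....-rrrrrr
265 .-+wwwwwwwwwwwwwwwwww+++++++-.....-..---------..-----rrrrrrwwwwww+trrrrrrr
267 .-+wwwwwwwwwwwwwwwwww+++++++--rrrwwwwwwwwwww++-------wwwwwwwwww++-rrrrrrrr
269 --+wwwwwwwwwwwwwwwwww++++++--+wwwwwww++--+++++++twwwttttttttttwtrrrrrrrrrr
271 .-+wwwwwwwwwwww++++--++---+++twttwwwwwwwwwwwwwwwwwwwwwwwwwwwwwtrrrrrrrrrrr
```

The finger's downward friction locks the jar on the slope. I'll push again with the finger moving up along the slope, to carry the last 2 mm off the rib.

Emit:
servo_tool(
  increments=[
    [[0, -0.1, 4.9, 0, 0], [0, -0.2, 9.8, 0, 0], [0, -0.3, 14.7, 0, 0], [0, -0.4, 19.6, 0, 0], [0, -0.4, 24.5, 0.5, 0]],
  ],
)

```text
t: 58.0
tool_pos: [0.4249, 0.078, 0.2402]
tool_rot: [-0.092, 3.139, -0.002]
contact_force: [1.4, 0.5, 0.0]
opening: -0.0001
grip_force: 0.0
```

Emit:
servo_tool(
  increments=[
    [[0, 0, 3, 3.5, 0], [0, 0, 3, 8, 0], [0, 0, 3, 12, 0], [0, 0, 3, 12.8, 0], [0, 0, 2, 12.8, 0]],
  ],
)

```text
t: 58.5
tool_pos: [0.4227, 0.0964, 0.1104]
tool_rot: [0.095, -3.136, 0.001]
contact_force: [0.9, -0.2, 0.5]
opening: -0.0003
grip_force: 0.0
```

Emit:
servo_tool(
  increments=[
    [[0, 0, -0.4, 0, 0], [0, 0, -0.8, -0.2, 0], [0, 0, -1.1, -0.4, 0], [0, 0, -1.4, -0.6, 0], [0, 0, -1.7, -0.8, 0]],
  ],
)

```text
t: 59.0
tool_pos: [0.4271, 0.0804, 0.123]
tool_rot: [-0.091, 3.135, 0.007]
contact_force: [-0.7, 8.5, 7.8]
opening: 0.0
grip_force: 5.3
```

Emit:
servo_tool(
  increments=[
    [[0, 0, -0.3, -0.2, 0], [0, 0, -0.4, -0.2, 0], [0, 0, 0.2, 0, 0], [0, 0, 0.8, 0, 0], [0, 0, 1.4, 0, 0]],
  ],
)

```text
t: 59.5
tool_pos: [0.4242, 0.0932, 0.12]
tool_rot: [0.092, -3.14, 0.001]
contact_force: [0.1, -0.2, -0.6]
opening: 0.0001
grip_force: 0.0
```

Emit:
servo_tool(
  increments=[
    [[0, 0, 0.4, -4, 0], [0, 0, 0.4, -8.5, 0], [0, 0, -2, -12.5, 0], [0, 0, -6.8, -12.5, 0], [0, 0, -11.6, -12.5, 0]],
  ],
)

```text
t: 60.0
tool_pos: [0.4319, -0.0236, 0.2472]
tool_rot: [-0.096, 3.136, -0.003]
contact_force: [0.5, 0.3, -0.5]
opening: -0.0001
grip_force: 0.0
```

Emit:
servo_tool(
  increments=[
    [[0, 0, -4.8, 0, 0], [0, 0, -9.6, 0, 0]],
  ],
)

```text
t: 60.2
tool_pos: [0.4365, -0.1202, 0.245]
tool_rot: [-0.093, 3.14, -0.001]
contact_force: [1.0, -0.5, 0.5]
opening: -0.0001
grip_force: 0.0
```

```bash
python3 chk.py; python3 - <<'E'
from h import *
now=pickle.load(open("last.pkl","rb"))
def ch(p):
    s=p.sum();return "r" if p[0]-p[1]>70 and p[0]-p[2]>70 else ("w" if s>560 else ("t" if p[0]-p[2]>50 and s>330 else("+" if s>330 else("-" if s>120 else "."))))
for v in range(225,275,2): print(v,"".join(ch(p) for p in now["top"][v,198:272]))
E
```

```text
[ 0.4365 -0.1202  0.245 ] [ 1.  -0.5  0.5] 60.2
side A [318.4 269.9] angle 111.7 len [ 9.8 15.3]
side B [327.9 246.7] angle 103.3 len [ 7.3 15.5]
top A [236.8 256.7] angle 2.4 len [ 9.1 19.6]
top B [250.7 253.6] angle 150.3 len [12.4 15.2]
225 .....twwwttt------------------wwwwwwwtt--------------wwt------rrrrrrrrrr--
227 -.--.twwwttt-----------------twt---------.-...-------ww------rrrrrrrrrr---
229 .--..twwwtt--------------------...------.----..------ww-----rrrrrrrrrr----
231 ....-twwwtt-----------------------------.......------ww----rrrrrrrrrr----r
233 ..-..twwwtt------------------------------..-...------ww---rrrrrrrrrr----rr
235 .....twwwwwwwwwwwwww++++-------------------....------wwt-rrrrrrrrrr-----r-
237 ....-twwwwwwwwwwwwwww+++---------+wwwwwwwwww+-.------wwrrrrrrrrrrt-------r
239 .-+wwwwwwwwwwwwwwwwww+++++++++wwwwwwwwwwwwwww+-------wrrrrrrrrrr----------
241 --+wwwwwwwwwwwwwwwwww+++++++++wwwwwwwwwwwwwwww+------rrrrrrrrrr-----------
243 .-+wwwwwwwwwwwwwwwwww+++++++++wwwwwwwwwwwwwwwww+----rrrrrrrrrr------------
245 --+wwwwwwwwwwwwwwwwww+++++++++wwwwwwwwwwwwwww+++---rrrrrrrrrr-.---
[... 414 characters left out ...]
wwwwwwwwwwwwwwwt-------rrrrrrrrrrrrrrrrrrrrrrrrrr------------....--+
259 .-twwwwwwwwwwwwwwwwwwt-------rrrrrrrrrrrr--rrrrrrrrrrr----------.......--+
261 .-twwwwwwwwwwwwwwwwwwtt------...-------+++rrrrrrrrrrr----------........--+
263 --twwwwwwwwwwwwwwwwww+++++---...........-rrrrrrrrrrr-----------.........-+
265 .-+wwwwwwwwwwwwwwwwww++++++--.....-...--rrrrrrrrrr----------+wwww+++++++++
267 .-+wwwwwwwwwwwwwwwwww++++++---trrwwwwwtrrrrrrrrrr-.--------+www++----+++++
269 --+wwwwwwwwwwwwwwwwww+++++++-+wwwwwwwtrrrrrrrrrr-----------tttwwwwwwwwwwww
271 .-+wwwwwwwwwwww++++--++---+++twttwwwwrrrrrrrrrr----------twwwwwwwwwwwwwwww
273 ...-twwwwwwwwwwwwwwwwwwwwwwwwwwwwwwtrrrrrrrrrr----------wwwwwwwwwttttt----
```

```bash
python3 - <<'E'
from h import *
from scipy.ndimage import map_coordinates as mc
now=pickle.load(open("last.pkl","rb"));j={n:pickle.load(open(n+"_j.pkl","rb")).astype(int) for n in C}
p=np.load("deck.npy");M=deckR(p[3]);o=p[:3]+[0,.003,.007]
def prof(im,n,y,x):
    # sample straight across the trough (deck y) at deck height 43, deck x fixed
    ys=np.arange(y+42,y-42,-2.);P=M.apply(np.c_[np.full(len(ys),x),ys,np.full(len(ys),43.)]/1e3)+o
    q=proj(n,P);return ["".join("%3d"%(v/8) for v in mc(im[n][...,c].astype(float),[q[:,1],q[:,0]],order=1)) for c in(0,2)]
for n in("side","top"):
  for x in(12,32,66):
    for l,y,S in(("A",30.5,now),("B",-41.5,j),("C",-113.5,j)):
        print(n,x,l);print("\n".join(prof(S,n,y,x)))
E
```

```text
side 12 A
 15 27 31 31 30 30 30 30 30 31 27 16  2  3  3  4  4  4  4  3  5  7  6  4  6  7  6  4  6  7  5  4  3  2  6 18 28 31 31 30 30 30
  9 16 21 22 21 21 21 21 21 22 20 12  2  2  3  4  5  5  4  4  5  7  7  4  6  8  6  5  6  7  5  5  3  3  4 11 17 21 22 21 21 21
side 12 B
 28 31 31 30 30 30 30 31 31 26  6  3  4  4  4  6  6  3  5  7  7  4  5  7  5  5  4  3  3  4  4  6  8 13 22 30 31 31 30 30 30 30
 18 22 23 22 22 22 22 23 22 17  4  4  4  4  5  6  6  3  5  7  7  4  5  7  5  5  5  4  3  3  3  4  7 10 13 17 21 22 22 22 22 22
side 12 C
 31 31 30 30 30 30 31 31 29 19  5  4  5  4  5  5  4  4  5  6  4  4  5  6  5  5  5  4  3  3  4  9 16 26 30 31 31 31 30 26 11  6
 21 22 22 22 22 22 22 22 19 10  4  5  5  4  5  5  4  5  6  6  4  5  6  6  5  5  6  4  3  4  4  7 10 15 19 22 22 22 20 15  7  4
side 32 A
 12 24 30 31 30 30 30 30 31 31 23  0  3 11 21 30 31 31 31 31 31 31 30 31 31 31 31 31 31 31 31 31 31 27  8 17 28 31 30 30 30 30
  8 14 20 22 21 21 21 21 22 21 16  1  3  4  5  7 10 12 12 10 10 10  8  9 10 10 10  9 11 13 10  9  8  8  7 11 17 21 21 21 21 21
side 32 B
 29 31 31 30 30 30 30 31 31 27 24 
[... 2942 characters left out ...]
30 29 29 28 28 28 29 29 28 27 25 23 19 14  9  7
 16 15 15 15 15 15 15 15 14 14 13 18 22 27 27 27 27 27 27 28 28 28 28 28 28 28 27 27 27 27 27 27 28 29 28 27 25 24 19 13  8  7
top 66 B
 24 19 13  8  7  6  6  6  6  8 14 23 30 31 31 31 31 31 31 31 31 30 30 30 30 30 29 29 29 29 29 28 28 28 27 27 27 27 27 26 19 13
 24 19 13  8  7  6  6  6  6  7 11 20 26 28 29 29 29 29 29 29 28 28 28 28 28 28 27 28 28 28 28 28 28 28 28 28 27 27 27 25 19 13
top 66 C
 27 27 27 26 19 13  8  6  7 12 22 29 31 31 31 31 31 31 30 30 30 30 31 31 30 30 29 29 29 30 29 28 28 28 27 27 27 26 22 16 10  7
 27 27 27 25 19 13  8  6  6 10 16 26 29 29 29 29 29 29 29 29 28 28 29 30 30 29 29 29 29 29 29 28 28 28 27 27 27 26 22 16 10  7
```

Emit:
servo_tool(
  increments=[
    [[0, -1.6, 4.3, 0, 0], [0, -3.2, 8.6, 0, 0], [0, -4.8, 12.9, 0, 0], [0, -6.4, 17.2, 1, 0], [0, -7.8, 21, 3.5, 0]],
  ],
)

```text
t: 60.8
tool_pos: [0.5039, 0.0988, 0.2122]
tool_rot: [-0.094, 3.135, -0.0]
contact_force: [0.8, -0.5, 0.1]
opening: -0.0002
grip_force: 0.0
```

Emit:
servo_tool(
  increments=[
    [[0, 0, 0, 4.5, 0], [0, 0, 0, 9, 0], [0, 0, 0, 10.3, 0], [0, 0, -0.5, 10.3, 0], [0, 0, -1, 10.3, 0]],
  ],
)

```text
t: 61.3
tool_pos: [0.504, 0.0856, 0.1088]
tool_rot: [-0.092, 3.138, 0.0]
contact_force: [1.0, 1.1, 1.8]
opening: 0.0003
grip_force: 0.6
```

Emit:
servo_tool(
  increments=[
    [[0, 0, -0.4, 0, 0], [0, 0, -0.8, -0.1, 0]],
  ],
)

```text
t: 61.5
tool_pos: [0.5055, 0.0775, 0.1109]
tool_rot: [-0.09, 3.135, 0.002]
contact_force: [1.8, 6.3, 2.2]
opening: -0.0
grip_force: 3.6
```

Emit:
servo_tool(
  increments=[
    [[0, 0.5, 1, -2.5, 0], [0, 4.5, 2, -3.5, 0], [0, 8, 2.4, -2.5, 0], [0, 8.1, 2.2, -1, 0], [0, 8.1, 1.6, -0.6, 0]],
  ],
)

```text
t: 62.0
tool_pos: [0.4231, 0.0947, 0.1214]
tool_rot: [-0.089, 3.135, 0.026]
contact_force: [-12.6, 25.0, 23.1]
opening: -0.0001
grip_force: 9.5
```

Emit:
servo_tool(
  increments=[
    [[0, 0, -0.3, 0.3, 0], [0, 0, -0.6, 0.6, 0], [0, 0, -0.9, 0.8, 0], [0, 0, -1.2, 0.8, 0], [0, 0, -1.3, 0.7, 0]],
  ],
)

```text
t: 62.5
tool_pos: [0.426, 0.0839, 0.1151]
tool_rot: [-0.087, 3.131, 0.036]
contact_force: [-9.1, 35.4, 26.4]
opening: -0.0002
grip_force: 19.5
```

Emit:
servo_tool(
  increments=[
    [[0, 0, 0.8, 0, 0], [0, 0, 1.6, -1, 0], [0, 0, 1.6, -5.5, 0], [0, 0, -2, -9, 0], [0, 0, -6.8, -10, 0]],
  ],
)

```text
t: 63.0
tool_pos: [0.4284, 0.0076, 0.213]
tool_rot: [-0.098, 3.131, -0.004]
contact_force: [1.3, -0.5, -0.3]
opening: 0.0003
grip_force: 0.0
```

Emit:
servo_tool(
  increments=[
    [[0, 0, -4.8, 0, 0], [0, 0, -9.6, 0, 0], [0, 0, -14.4, 0, 0]],
  ],
)

```text
t: 63.3
tool_pos: [0.4344, -0.1382, 0.2085]
tool_rot: [-0.091, 3.139, -0.003]
contact_force: [1.0, 0.3, 0.4]
opening: 0.0
grip_force: 0.0
```

```bash
python3 chk.py; python3 - <<'E'
from h import *
now=pickle.load(open("last.pkl","rb"))
def ch(p):
    s=p.sum();return "r" if p[0]-p[1]>70 and p[0]-p[2]>70 else ("w" if s>560 else ("t" if p[0]-p[2]>50 and s>330 else("+" if s>330 else("-" if s>120 else "."))))
for v in range(225,275,2): print(v,"".join(ch(p) for p in now["top"][v,198:272]))
for v in range(258,284,2): print(v,"".join(ch(p) for p in now["side"][v,283:350]))
E
```

```text
[ 0.4344 -0.1382  0.2085] [1.  0.3 0.4] 63.3
side A [317.8 270.6] angle 110.4 len [10.7 15.2]
side B [327.9 246.6] angle 103.5 len [ 7.2 15.5]
top A [234.1 256. ] angle 178.1 len [ 5.6 15.6]
top B [258.  254.8] angle 168.9 len [ 9.9 16.4]
225 .....twwwttt------------------wwwwwwwtt--------------wwt-------.--..-....-
227 -.--.twwwttt-----------------tw-------------....-----ww-----------.-.-..--
229 .--..twwwtt------------------tw-----------.--...-----ww----------..-.-...-
231 ....-twwwtt-------------------t-----------......-----ww-----------.-.-...-
233 ..-..twwwtt-------------------t-----------..-...-----ww---------------..-r
235 .....twwwwwwwwwwwwww++++------t-----------..-...-----wwt-+wwwwwwwwwwww+-rr
237 ....-twwwwwwwwwwwwwww+++------t+++wwwwwwwwwww+-.-----wwwwwwwwwwwwwwwww+rrr
239 .-+wwwwwwwwwwwwwwwwww+++++++++wwwwwwwwwwwwwww+-------wwwwwwwwwwwwwwwwtrrrr
241 --+wwwwwwwwwwwwwwwwww+++++++++wwwwwwwwwwwwwwww+------wwwwwwwwwwwww++trrrrr
243 .-+wwwwwwwwwwwwwwwwww+++++++++wwwwwwwwwwwwwwwww+-----wwwwwwwwwwwwwtrrrrrrr
245 --+wwwwwwwwwwwwwwwwww+++++++++wwwwwwwwwwwwww++++-----wwwrrrrrrr---r
[... 1349 characters left out ...]
--.+wwwwwwwwwwr----.-rrrr-.----ttwwwwwwwwww-..---..-
266 -t-.-------------+wwwwwwwwwwr--+---rrrrrr.....-.---ttwwww--...-..++
268 wwwwwtt-..-------wwwwwww+wwr--+---rrrrrr.+-.-.rw+..twwww-..--.-.+++
270 wwwwwwwwt-..-----wwwwwwwwwr.-----rrrrrr.--.-.-ww+-twwwwt-......++++
272 wwwwwwwwwwwwt-..-++wwwwwwr..---.rrrrrr.-+.-.-rww--wwwww-......-+w+-
274 wwwwwwwwwwwwwwwwwwwwwwwtt...---rrrrrr--+..--www--twwwwt-.....++ttww
276 .-ttwwwwwwwwwwwwwwwwwwwwt.....-rrrrr-.--.--www--+wwwwt-.....+++--++
278 ----..-ttwwwwwwwwwwwwwwwwwt-....rrrr.-.-..rww+-+wwwww-..-..-+-+++++
280 --------...-ttwwwwwwwwwwwwwwwww+-........rww+--twwww----..+++-+++++
282 ------------....-tttwwwwwwwwwwwwwwww+-...-++--twwww--.....+++-+-+++
```

```bash
python3 -c "
from station import ctrl
print(ctrl.finish_job())"
```

```text
the job is handed in; nothing more can be done
None
```

I handed the job in at 63 s, but it is probably not fully done: jar_3 is in its trough near the lip, yet by my measurements its lower edge still rests on the rib, so it isn't lying flat. The tin, jar_1 and jar_2 lie in their troughs with their bases against the lip, and I saw no disturbance of the mill, shaker or towel roll; I didn't recheck the tea canister or lemon.

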